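# Test two latch springs and tag the sound one

### The arm

A 6-joint arm with a two-finger parallel gripper is mounted at the origin on the work surface. World frame = base frame: x ahead of the robot, y to its left, z up, the work surface at z = 0. Lengths are in mm, angles in rad, forces in N, time in s.
With the tool pointing down it reaches from about 300 to 775 mm from the base axis. Payload 14.6 kg.
Tool frame: the origin (TCP) lies at the very end of the fingers, on their centre line; the grasp point (between the pads) lies 19 mm behind it; z points along the fingers, y is the direction in which the jaws open and shut (so a half turn about z gives the same grasp; the last joint's range is limited). The gripper opens to 85 mm and grips with 20 to 120 N. Pads are 22 mm wide; open, the fingers measure 114 mm over their backs; the gripper's body (76 mm by 85 mm) begins 54 mm behind the grasp point. The pads swing forward as they close: fully open they stand 13 mm farther back than shut.
Start: joints at [-1.287, 0.3, 1.521, -0, 1.321, -0.067], TCP at [189, -516.496, 231.281] pointing down, gripper open.
Joint ranges: [-3.03, 3.03], [-0.79, 2.21], [0.23, 2.52], [-1.04, 4.18], [0, 3.07], [-2.55, 2.55]. Speed limits (rad/s): [2.22, 2.22, 2.57, 3.14, 3.14, 3.14].

### API

Orientations are given as a rotation vector (axis times angle).
In Python, from cell import env gives the robot as it stands. The module is installed in compiled form; this text tells all that it offers.
- The arm moves only by the shell command python3 -m handwheel 'ROWS'. ROWS is JSON, a list of rows, each a list of 3 entries, a list of its own where there are three numbers: the turn, a rotation vector about the tool's x, y, z in rad, then the shift along the tool's x, y, z in cm, then the closure in counts, from 0 (fully open) to 255 (shut). A call has 1 to 20 rows; each row shifts and turns the pose as measured when the row begins, along the tool's axes as they then stand; what a row does not reach is not made up. A row lasts 1/12 s, in which the tool goes at most 41.7 mm and 7.16 degrees, less where a joint would pass 70% of its speed; a pose out of reach is approached as far as the arm can. A call is refused whole if a number of a shift passes 4.17 or a number of a turn 0.125, either way. A call with a gripper value outside its range is refused whole. The fingers move at their own pace and stop on an object; the grip force is fixed at half the most. Time passes only in rows, so rows that do not move let the fingers close. It gives the time, the measured TCP pose, the force and the opening at its end, in the units of the state.
- env.get_state(): the state, without advancing time (a new reading comes with each control period).
- env.read_camera(name): name is "scene" or "top"; returns the picture (480x640x3 uint8, blue, green, red); there is no depth.
- env.camera_params(name): a dict with "fx", "fy", "cx", "cy" (pixels), "dist" ([k1, k2, p1, p2, k3] as OpenCV has them; the pictures are not rectified), "R" (3x3) and "t" (3): a world point X has camera coordinates R X + t. Camera axes: x right, y down, z forward; pixel columns grow to the right and rows downward; lengths in mm; the calibration is good to about 2 mm. A picture is of the moment at which its call begins. camera_params takes no time and is no camera call.
- env.close_job(): hands the job in, once; it reports no verdict.
The state is a dict: "clock": time; "joint_pos": joint angles; "qvel": joint speeds; "tau": joint torques, N m; "eef_pos": TCP position; "tool_rot": TCP orientation; "wrist_force": force on the tool from outside, world axes, zero at the start; "wrist_torque": the same for the moment, N m; "finger_gap": finger opening in mm.
Only numpy, scipy, OpenCV 4.12 (cv2) and the standard library are available. Lean on these libraries where they do the work, as an engineer would, in place of code of your own. Each camera call takes 0.05 s, during which the arm holds its last target.

### The job

Test the two latch springs on the counter tester one after the other, starting with the one next to the blue block: press its white cap slowly straight down until its top is level with the top of the red bar and no deeper, or until it pushes back with about 15 N if that comes first, hold it there for a second and let it up. Never push on a cap with more than 20 N; a spring that does not reach the bar by 15 N is too stiff. Then slip the plain green fob over the brass peg of the spring that did reach the bar, lying flat, and leave everything else where it is.

Things in the scene. Friction and masses are not known exactly. Their poses are not given: they have to be found in the camera images.
- captop_p (a point): Top centre of the white plastic cap (32 mm across, 8 mm thick) of one of two spring units; z up. Free, it stands 46 mm above its aluminium strip, 62 mm above the counter; it slides straight down 16 mm at most against its coil spring. The two units look alike, but one spring is sound and the other far too stiff, and which stands where changes. The sound one brings its cap to the red bar at under 12 N, the over-stiff one would need well over 20 N.
- captop_q (a point): Top centre of the white plastic cap (32 mm across, 8 mm thick) of the other spring unit; z up. Free, it stands 46 mm above its aluminium strip, 62 mm above the counter; it slides straight down 16 mm at most against its coil spring. The two units look alike, but one spring is sound and the other far too stiff, and which stands where changes. The sound one brings its cap to the red bar at under 12 N, the over-stiff one would need well over 20 N.
- cap_p: The cap whose top is captop_p (same origin and axes).
- cap_q: The cap whose top is captop_q (same origin and axes).
- peg_p (a point): Foot of the brass peg (10 mm thick, 23 mm tall, round top) on the aluminium strip of the spring unit with the cap captop_p, 65 mm from the spring's axis, on the robot's side; 16 mm above the counter. z up.
- peg_q (a point): Foot of the brass peg (10 mm thick, 23 mm tall, round top) on the aluminium strip of the spring unit with the cap captop_q, 65 mm from the spring's axis, on the robot's side; 16 mm above the counter. z up.
- station1 (a point): Point on the steel base under the spring that is tested first, next to the blue block (70 x 14 x 30 mm, 61 mm outward from the spring's axis, top 42 mm above the counter), 12 mm above the counter; x points from the pegs to the springs and red bar. Springs stand 110 mm apart on a dark steel base 170 x 250 x 12 mm.
- station2 (a point): Point on the steel base under the spring that is tested second, away from the blue block, 12 mm above the counter; x points from the pegs to the springs and red bar. Springs stand 110 mm apart on a dark steel base 170 x 250 x 12 mm.
- mark (a point): Middle of the top face of the red height bar (6 mm deep, 200 mm long, along its y) that runs behind both springs, 33 mm from their axes on the far side; fixed, its top 8 to 11 mm below the free caps. z up.
- fob_center (a point): Centre, half-way up, of the loose plain green plastic fob, 40 x 40 x 12 mm, 30 g, with a 17 mm hole down through its middle; lies flat on the counter; x and y along its sides, z up.
- key1: Aluminium key on an orange diamond fob (48 mm corner to corner, 6 mm thick, key 74 mm out along its x), loose, leave alone. Origin under the orange fob.
- key2: A second such key on an orange fob, leave alone.
- mug: Blue ceramic mug, 80 mm wide, 92 mm tall, leave alone. Origin under its centre.
- stapler: Beige stapler 140 x 36 x 60 mm, leave alone. Origin under its centre.
- torch: Dented silver torch, 175 mm long, 42 mm thick, lying along its x, leave alone.
- bell: Steel desk bell, 80 mm across, 54 mm tall, leave alone.
Things that resemble listed ones, but are neither listed nor needed, are in the scene too. Several things look just like the part that bears fob_center: the one meant starts farthest to the robot's left.

How it is judged:
By the outcome, as a careful person would: the job done as asked, in the order asked, and still so for the second after the job is handed in, with the robot touching nothing.
It also fails if it takes over 58 s, if anything falls off the work surface, if the arm or the gripper's body presses on something with over 40 N, if the wrist force passes 120 N, or if a joint passes its speed limit or range.

## Working session

There is one attempt and no reset: what is moved stays moved. The work goes in short steps, Python scripts to look and compute and a shell command to move; the robot and the scene stay as the last step left them, time stands still between calls to the robot, and variables do not carry over. Pictures are saved under pics/ and viewed, and the job is handed in when it is done.

```bash
mkdir -p pics; python3 - <<'E'
from cell import env
import cv2,json
for n in("scene","top"):
    cv2.imwrite(f"pics/{n}0.png",env.read_camera(n)); p=env.camera_params(n)
    print(n,{k:(v.tolist() if hasattr(v,'tolist') else v) for k,v in p.items()})
print(env.get_state())
E
```

```text
scene {'fx': 556.6296324078552, 'fy': 556.6296324078552, 'cx': 320.48311281392785, 'cy': 235.494682952952, 'dist': [-0.06054767273431502, 0.0, 0.0, 0.0, 0.0], 'R': [[-0.2335365200419103, 0.9723469460961623, 0.001452661068889138], [0.583958987853768, 0.14144843740172522, -0.7993648979417428], [-0.7774654939683927, -0.18583260202148838, -0.6008441143211821]], 't': [99.97916938082884, -293.09533331287463, 1614.644944212096]}
top {'fx': 580.852304345634, 'fy': 580.852304345634, 'cx': 321.9189504277411, 'cy': 241.17970649805022, 'dist': [-0.042403801992369775, 0.0, 0.0, 0.0, 0.0], 'R': [[-0.01398449181182918, -0.9997612757617936, 0.01678765844052813], [-0.9835353772468964, 0.010728360964250817, -0.18039696221063717], [0.18017379302376413, -0.019034015818310372, -0.9834506141892727]], 't': [4.865965180242976, 597.5492850802277, 1120.4608708398737]}
{'clock': 0.1, 'joint_pos': array([-1.28660644e+00,  3.00437036e-01,  1.52153703e+00, -1.18067600e-05,
        1.32070621e+00, -6.65954926e-02]), 'qvel': array([ 0.00028043, -0.00135589, -0.0020971 , -0.00278136, -0.00087687,
        0.0016564 ]), 'tau': array([ 6.41672777e-04, -5.44378853e+01, -3.62368262e+01, -1.28166121e-04,
        3.02354521e-03, -1.71182865e-06]), 'eef_pos': array([ 188.93520509, -516.29819159,  230.75863516]), 'tool_rot': array([-3.09233044e+00, -5.48007706e-01,  2.03297620e-04]), 'wrist_force': array([-0.24605188,  0.43920975,  0.33419948]), 'wrist_torque': array([ 0.04067216,  0.00832042, -0.03951807]), 'finger_gap': 85.31545413244497}
```

View pics/scene0.png

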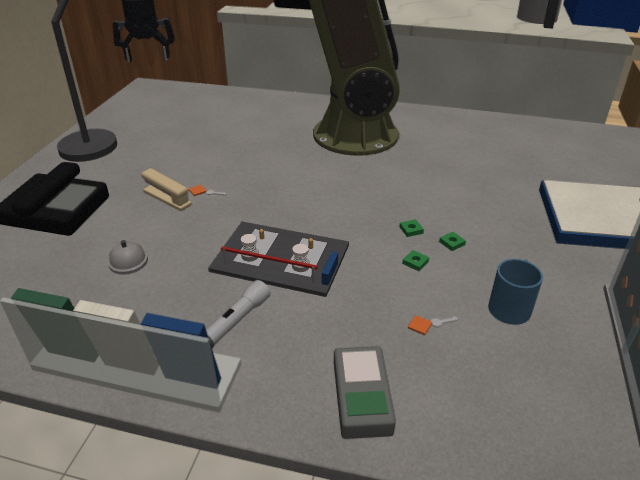

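View pics/top0.png

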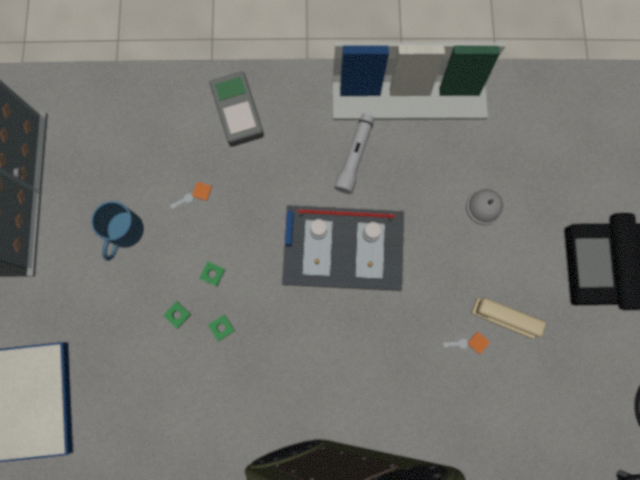

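Top view: the green fobs are at (212,273), (177,315) and (221,327), the blue block is at (290,228), the caps are at (318,228) and (372,232), and the pegs are at (317,261) and (370,264). Robot's left is image left, so the fob candidate is (177,315), which is (453,241) in the scene view. Spring 1 is the cap at (318,228).

```bash
cat > h.py <<'E'
from cell import env
import cv2,numpy as np
from scipy.spatial.transform import Rotation as Rn
P={n:env.camera_params(n) for n in("scene","top")}
def KD(n):
    p=P[n];return np.array([[p['fx'],0,p['cx']],[0,p['fy'],p['cy']],[0,0,1.]]),np.array(p['dist'])
def ray(n,uv):
    K,D=KD(n);u=cv2.undistortPoints(np.array([[uv]],float),K,D)[0,0]
    R=np.array(P[n]['R']);t=np.array(P[n]['t']);return -R.T@t,R.T@np.array([u[0],u[1],1.])
def onz(n,uv,z):
    c,d=ray(n,uv);return c+d*(z-c[2])/d[2]
def tri(a,b):
    c1,d1=ray("scene",a);c2,d2=ray("top",b);d1/=np.linalg.norm(d1);d2/=np.linalg.norm(d2)
    s=np.linalg.lstsq(np.c_[d1,-d2],c2-c1,rcond=None)[0];p,q=c1+s[0]*d1,c2+s[1]*d2
    return (p+q)/2,np.linalg.norm(p-q)
def proj(n,X):
    K,D=KD(n);R=np.array(P[n]['R']);return cv2.projectPoints(np.array(X,float).reshape(-1,1,3),cv2.Rodrigues(R)[0],np.array(P[n]['t']),K,D)[0][:,0]
def blobs(n,im,f,amin=5):
    h=cv2.cvtColor(im,cv2.COLOR_BGR2HSV).astype(int);m=f(h).astype(np.uint8)
    k,l,s,c=cv2.connectedComponentsWithStats(m);return [(s[i].tolist(),c[i].round(2).tolist(),l==i) for i in range(1,k) if s[i][4]>=amin]
E
python3 - <<'E'
from h import *
for n in("scene","top"):
    im=cv2.imread(f"pics/{n}0.png")
    fs=dict(green=(lambda h:(abs(h[...,0]-62)<12)&(h[...,1]>130)&(h[...,2]>60)),
     red=lambda h:((h[...,0]<6)|(h[...,0]>174))&(h[...,1]>140)&(h[...,2]>70),
     brass=lambda h:(abs(h[...,0]-20)<8)&(h[...,1]>110)&(h[...,2]>70),
     white=lambda h:(h[...,1]<45)&(h[...,2]>175),
     blue=lambda h:(abs(h[...,0]-109)<8)&(h[...,1]>150)&(h[...,2]>50))
    for k,f in fs.items():
        for s,c,m in blobs(n,im,f):
            w=onz(n,c,{'green':12,'red':53,'brass':37,'white':62,'blue':42}[k])
            print(n,k,s,c,w.round(0))
a=cv2.imread("pics/scene0.png")[180:300,190:480];cv2.imwrite("pics/c1.png",cv2.resize(a[:, :170],None,fx=4.5,fy=4.5,interpolation=2))
a=cv2.imread("pics/top0.png")[195:345,160:420];cv2.imwrite("pics/c2.png",cv2.resize(a,None,fx=3,fy=3,interpolation=2))
a=cv2.imread("pics/scene0.png")[205:285,390:480];cv2.imwrite("pics/c3.png",cv2.resize(a,None,fx=6,fy=6,interpolation=2))
E
```

```text
scene green [400, 220, 23, 13, 162] [410.9, 225.97] [432. 207.  12.]
scene green [440, 232, 25, 15, 185] [452.26, 239.25] [460. 299.  12.]
scene green [403, 251, 25, 16, 210] [415.7, 258.43] [544. 229.  12.]
scene red [221, 247, 97, 21, 234] [268.56, 256.6] [657. -49.  53.]
scene brass [207, 24, 3, 4, 6] [207.83, 25.5] [-798. -791.   37.]
scene brass [208, 30, 3, 4, 6] [209.17, 31.33] [-721. -753.   37.]
scene brass [210, 35, 2, 4, 5] [210.6, 36.6] [-656. -719.   37.]
scene brass [208, 43, 5, 10, 19] [210.47, 47.21] [-531. -667.   37.]
scene brass [633, 61, 7, 11, 43] [637.05, 64.42] [-758.  923.   37.]
scene brass [635, 115, 5, 12, 32] [637.81, 121.94] [-221.  812.   37.]
scene brass [260, 229, 4, 10, 38] [261.42, 233.71] [569. -94.  37.]
scene brass [309, 238, 4, 11, 40] [310.5, 243.0] [575.  14.  37.]
scene white [269, 4, 5, 4, 7] [271.43, 5.57] [-1074.  -592.    62.]
scene white [387, 7, 9, 4, 24] [390.96, 8.71] [-1153.   -53.    62.]
scene white [395, 6, 23, 11, 98] [407.45, 11.68] [-1123.    25.    62.]
scene white [484, 12, 25, 16, 166] [496.5, 20.09] [-1098.   411.    62.]
sc
[... 2315 characters left out ...]
 408.0] [277. 598.  62.]
top white [4, 410, 9, 7, 22] [8.0, 413.36] [267. 605.  62.]
top white [0, 415, 3, 4, 5] [0.8, 416.2] [262. 618.  62.]
top white [9, 429, 2, 4, 5] [9.2, 430.2] [236. 600.  62.]
top white [17, 451, 5, 3, 7] [19.0, 452.14] [195. 579.  62.]
top blue [342, 47, 46, 48, 1306] [363.1, 68.91] [979. -98.  42.]
top blue [286, 212, 6, 33, 130] [288.98, 228.2] [628.  64.  42.]
top blue [62, 344, 2, 6, 8] [62.75, 346.38] [393. 514.  42.]
top blue [63, 351, 2, 4, 5] [63.4, 352.4] [382. 512.  42.]
top blue [63, 356, 5, 78, 124] [65.05, 396.44] [297. 504.  42.]
top blue [66, 435, 3, 10, 18] [66.67, 439.33] [216. 496.  42.]
top blue [67, 446, 2, 7, 11] [67.45, 449.09] [197. 494.  42.]
```

View pics/c1.png

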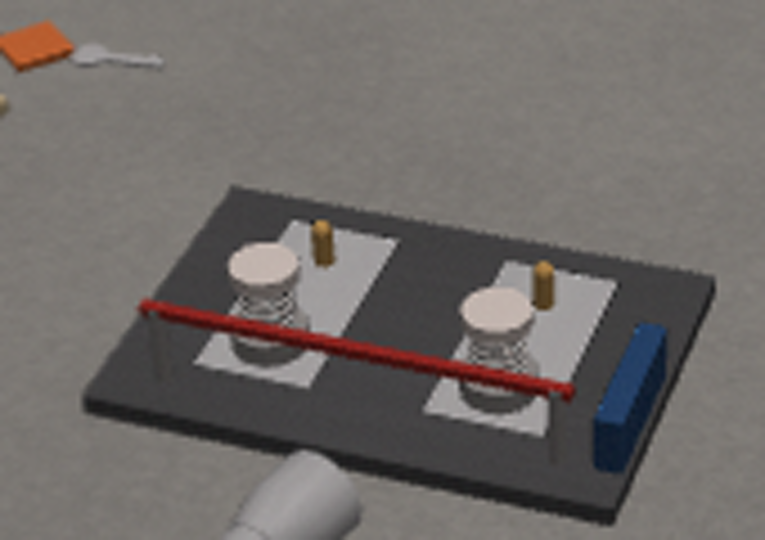

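View pics/c2.png

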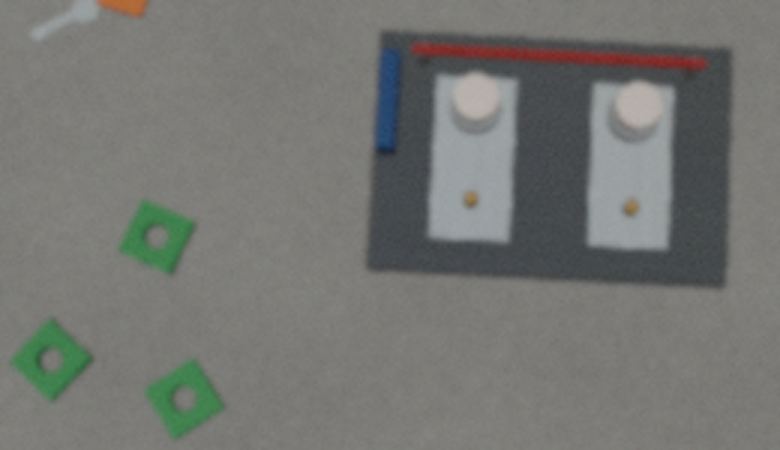

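View pics/c3.png

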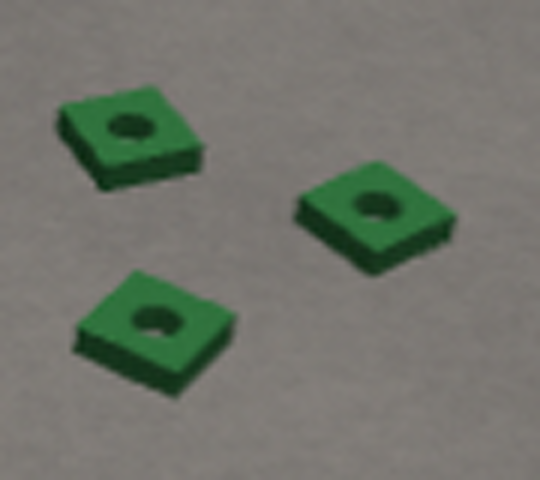

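The fob choice is confirmed: the left-most one is at scene (452,239), crop (377,217), plain with a hole. Next I'll get the geometry of the tester, bar and fob.

```bash
python3 - <<'E'
from h import *
S=cv2.imread("pics/scene0.png");T=cv2.imread("pics/top0.png")
print("cams",[ray(n,(320,240))[0].round(0) for n in P])
for a,b in(((248.12,238.01),(318.29,226.65)),):pass
c1=tri((300.01,248.13),(318.29,226.65));c2=tri((248.12,238.01),(372.68,229.5));print("caps",c1,c2)
# bar: redness column profile
def bar(im,cols,r0,r1):
    f=im.astype(float);red=f[...,2]-(f[...,0]+f[...,1])/2;out=[]
    for c in cols:
        p=red[r0(c):r1(c),c];p=np.clip(p-np.median(np.r_[p[:3],p[-3:]]),0,None);w=p.sum()
        m=p.max();i=p.argmax();u=i
        while p[u]>m/2:u-=1
        l=i
        while p[l]>m/2:l+=1
        ue=u+(m/2-p[u])/(p[u+1]-p[u]);le=l-(m/2-p[l])/(p[l-1]-p[l])
        out.append((c,r0(c)+(p*np.arange(len(p))).sum()/w,r0(c)+ue,r0(c)+le))
    return np.array(out)
bs=bar(S,range(228,312),lambda c:int(249+(c-221)*.185)-7,lambda c:int(249+(c-221)*.185)+9)
bt=bar(T,range(305,390),lambda c:int(211+(c-300)*.05)-6,lambda c:int(211+(c-300)*.05)+8)
for nm,b in(("scene",bs),("top",bt)):
    for j,l in((1,'cent'),(2,'up'),(3,'lo')):
        k=np.polyfit(b[:,0],b[:,j],1);print(nm,l,k,np.std(b[:,j]-np.polyval(k,b[:,0])))
# world: bar x offset at y of cap mid from each view for several z
ax=(c1[0]-c2[0])[:2];ax/=np.linalg.norm(ax);xh=np.array([ax[1],-ax[0]]);print("station x dir",xh)
for nm,b in(("scene",bs),("top",bt)):
  for z in(50,51,52,53,54,55):
    r=[]
    for j in(1,2,3):
      k=np.polyfit(b[:,0],b[:,j],1);cs=np.linspace(b[0,0],b[-1,0],9)
      w=np.array([onz(nm,(c,np.polyval(k,c)),z)[:2] for c in cs])
      # caps in this same view at z=62
      cc=onz(nm,(300.01,248.13) if nm=="scene" else (318.29,226.65),62)[:2];dd=onz(nm,(248.12,238.01) if nm=="scene" else (372.68,229.5),62)[:2]
      r.append(((w-(cc+dd)/2)@xh).mean().round(2))
    print(nm,z,r)
E
```

```text
cams [array([1450.,  244.,  736.]), array([ 386.,   20., 1210.])]
caps (array([626.09242119,   5.31053558,  60.74601046]), np.float64(1.7503236122770502)) (array([ 618.98892033, -104.57709347,   60.82326567]), np.float64(1.8040255639924163))
scene cent [1.99912727e-01 2.03267534e+02] 0.09668443505589734
scene up [2.00179908e-01 2.01548484e+02] 0.10016736626125299
scene lo [2.01006764e-01 2.04147624e+02] 0.1942461537805804
top cent [5.28582363e-02 1.94680954e+02] 0.06943925945092548
top up [5.23503333e-02 1.93148451e+02] 0.048620557852261444
top lo [5.29928475e-02 1.96616335e+02] 0.05867299133466283
station x dir [ 0.99791715 -0.06450867]
scene 50 [np.float64(30.29), np.float64(25.53), np.float64(33.67)]
scene 51 [np.float64(31.42), np.float64(26.66), np.float64(34.79)]
scene 52 [np.float64(32.55), np.float64(27.8), np.float64(35.92)]
scene 53 [np.float64(33.68), np.float64(28.94), np.float64(37.04)]
scene 54 [np.float64(34.81), np.float64(30.07), np.float64(38.17)]
scene 55 [np.float64(35.94), np.float64(31.21), np.float64(39.29)]
top 50 [np.float64(34.17), np.float64(37.76), np.float64(30.0)]
top 51 [np.float64(33.93), np.float64(37.52), np.float64(29.77)]
top 52 [np.float64(33.69), np.float64(37.28), np.float64(29.54)]
top 53 [np.float64(33.46), np.float64(37.04), np.float64(29.3)]
top 54 [np.float64(33.22), np.float64(36.8), np.float64(29.07)]
top 55 [np.float64(32.98), np.float64(36.56), np.float64(28.84)]
```

```bash
python3 -m handwheel '[[[0,0,0.104],[0,0,0],255],[[0,0,0.104],[0,0,0],255],[[0,0,0.104],[0,0,0],255],[[0,0,0.104],[0,0,0],255],[[0,0,0],[2.4,-2.7,0],255],[[0,0,0],[2.4,-2.7,0],255],[[0,0,0],[2.4,-2.7,0],255],[[0,0,0],[2.4,-2.7,0],255],[[0,0,0],[2.4,-2.7,0],255],[[0,0,0],[2.4,-2.7,0],255],[[0,0,0],[2.4,-2.7,0],255],[[0,0,0],[2.4,-2.7,0],255],[[0,0,0],[2.4,-2.7,0],255]]'
cat >> h.py <<'E'
def go(x,y,z):
    s=env.get_state();R=Rn.from_rotvec(s['tool_rot']).as_matrix();d=R.T@(np.array([x,y,z])-s['eef_pos'])
    yaw=np.degrees(np.arctan2(R[1,0],R[0,0]))
    print("t",round(s['clock'],2),"pos",s['eef_pos'].round(2),"yaw",yaw.round(2),"zax",R[:,2].round(4),"shift cm",(d/10).round(3),"F",s['wrist_force'].round(2),"gap",round(s['finger_gap'],1))
E
python3 -c "
from h import *
go(655.4,-51.8,120)"
```

```text
clock: 1.18
eef_pos: [429.2, -285.5, 226.9]
tool_rot: [-3.13, 0.152, 0.008]
wrist_force: [0.3, -1.3, -0.2]
finger_gap: 0.0
t 1.18 pos [ 429.23 -285.51  226.88] yaw -5.57 zax [-0.0047  0.0079 -1.    ] shift cm [ 20.3   -25.376  10.766] F [ 0.25 -1.26 -0.21] gap 0.0
```

```bash
python3 -m handwheel '[[[0,0,-0.033],[2.3,-2.9,0.8],255],[[0,0,0],[2.3,-2.9,0.8],255],[[0,0,0],[2.3,-2.9,0.8],255],[[0,0,0],[2.3,-2.9,0.8],255],[[0,0,0],[2.3,-2.9,0.8],255],[[0,0,0],[2.3,-2.9,0.8],255],[[0,0,0],[2.3,-2.9,0.8],255],[[0,0,0],[2.3,-2.9,0.8],255],[[0,0,0],[0,0,0],255]]'
python3 -c "
from h import *
go(655.4,-51.8,75)
R=Rn.from_rotvec(env.get_state()['tool_rot'])
a=np.radians(-3.7);G=np.array([[np.cos(a),np.sin(a),0],[np.sin(a),-np.cos(a),0],[0,0,-1]])
print((R.inv()*Rn.from_matrix(G)).as_rotvec())"
```

```text
clock: 1.93
eef_pos: [638.1, -47.6, 157.8]
tool_rot: [-3.132, 0.091, 0.013]
wrist_force: [-1.4, -0.8, -1.2]
finger_gap: -0.0
t 1.93 pos [638.05 -47.63 157.81] yaw -3.34 zax [-0.0078  0.0082 -0.9999] shift cm [1.824 0.38  8.264] F [-1.44 -0.77 -1.23] gap -0.0
[-0.00771807  0.00824242  0.00626071]
```

```bash
python3 -m handwheel '[[[-0.008,0.008,0.006],[0.9,0.2,2.5],255],[[0,0,0],[0.9,0.2,2.5],255],[[0,0,0],[0,0,2],255],[[0,0,0],[0,0,1],255],[[0,0,0],[0,0,0],255],[[0,0,0],[0,0,0],255]]'
cat >> h.py <<'E'
def rot(yaw):
    R=Rn.from_rotvec(env.get_state()['tool_rot']);a=np.radians(yaw)
    G=np.array([[np.cos(a),np.sin(a),0],[np.sin(a),-np.cos(a),0],[0,0,-1]]);print("turn",(R.inv()*Rn.from_matrix(G)).as_rotvec().round(4))
def pics(tag,cs,ct,k=4):
    for n,c in(("scene",cs),("top",ct)):
        if c is None: continue
        im=env.read_camera(n);cv2.imwrite(f"pics/{n}_{tag}_full.png",im);cv2.imwrite(f"pics/{n}_{tag}.png",cv2.resize(im[c[1]:c[3],c[0]:c[2]],None,fx=k,fy=k,interpolation=2))
E
python3 -c "
from h import *
go(655.4,-51.8,62);rot(-3.7)
pics('a',(190,170,380,310),(260,150,440,290))"
```

```text
clock: 2.43
eef_pos: [656.4, -49.9, 72.5]
tool_rot: [3.14, -0.094, -0.005]
wrist_force: [-0.9, -1.1, 1.3]
finger_gap: 0.1
t 2.43 pos [656.37 -49.9   72.51] yaw -3.43 zax [-3.1e-03 -3.0e-04 -1.0e+00] shift cm [-0.082  0.195  1.051] F [-0.89 -1.11  1.28] gap 0.1
turn [0.0005 0.003  0.0047]
```

View pics/scene_a.png

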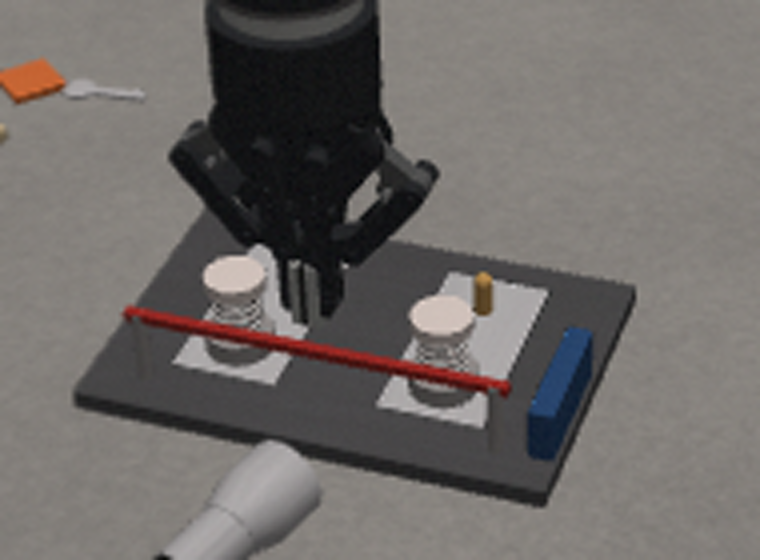

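View pics/top_a.png

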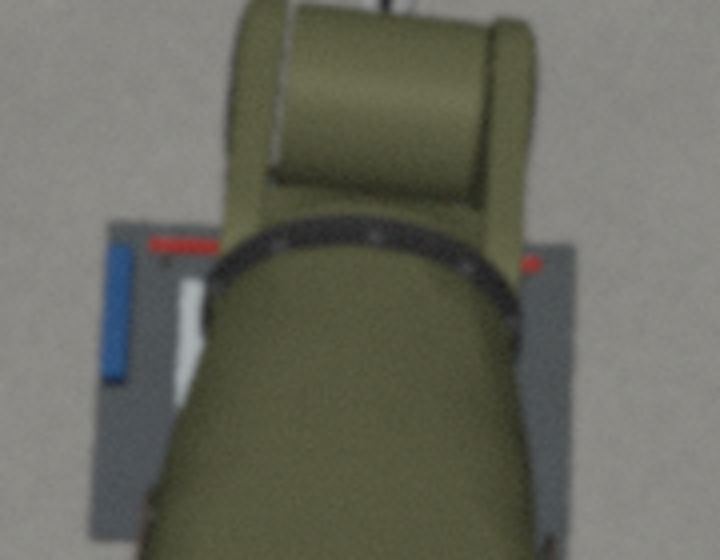

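The tool is in line: the fingertip is at scene (268,250), about 18 mm above mid-bar, and the caps are clear. I'll feel the bar top gently for its exact height.

```bash
python3 -m handwheel '[[[0,0.003,0.004],[-0.08,0.15,0.2],255],[[0,0,0],[0,0,0.2],255],[[0,0,0],[0,0,0.2],255],[[0,0,0],[0,0,0.2],255],[[0,0,0],[0,0,0.2],255],[[0,0,0],[0,0,0.2],255],[[0,0,0],[0,0,0],255],[[0,0,0],[0,0,0],255]]'; python3 -c "
from h import *
go(655.4,-51.8,55)"; python3 -m handwheel '[[[0,0,0],[0,0,0.05],255],[[0,0,0],[0,0,0.05],255]]';python3 -m handwheel '[[[0,0,0],[0,0,0.05],255],[[0,0,0],[0,0,0.05],255]]'; python3 -c "
from h import *
go(655.4,-51.8,55)"
```

```text
clock: 3.2
eef_pos: [657.3, -52.2, 65.3]
tool_rot: [3.139, -0.102, 0.014]
wrist_force: [1.1, 0.4, 0.0]
finger_gap: 0.1
t 3.2 pos [657.34 -52.24  65.3 ] yaw -3.73 zax [ 0.0088 -0.0016 -1.    ] shift cm [-0.205 -0.032  1.028] F [1.08 0.44 0.01] gap 0.1
clock: 3.37
eef_pos: [657.4, -52.2, 64.3]
tool_rot: [3.139, -0.102, 0.014]
wrist_force: [0.3, 1.1, -0.1]
finger_gap: -0.1
clock: 3.53
eef_pos: [657.4, -52.2, 63.2]
tool_rot: [3.139, -0.102, 0.014]
wrist_force: [-1.0, -0.0, 0.8]
finger_gap: 0.3
t 3.53 pos [657.43 -52.21  63.19] yaw -3.72 zax [ 0.0088 -0.0017 -1.    ] shift cm [-0.212 -0.028  0.817] F [-1.03 -0.03  0.76] gap 0.3
```

```bash
python3 -m handwheel '[[[0,-0.007,0],[-0.15,0,0.1],255],[[0,0,0],[0,0,0.1],255],[[0,0,0],[0,0,0.1],255],[[0,0,0],[0,0,0.1],255],[[0,0,0],[0,0,0.1],255]]';python3 -m handwheel '[[[0,0,0],[0,0,0.05],255],[[0,0,0],[0,0,0.05],255]]';python3 -m handwheel '[[[0,0,0],[0,0,0.05],255],[[0,0,0],[0,0,0.05],255]]'; python3 -c "
from h import *
go(655.4,-51.8,55)"
```

```text
clock: 3.95
eef_pos: [655.8, -52.1, 57.7]
tool_rot: [3.139, -0.102, 0.002]
wrist_force: [0.4, 0.6, 0.1]
finger_gap: -0.4
clock: 4.12
eef_pos: [655.7, -52.1, 56.4]
tool_rot: [3.139, -0.102, 0.002]
wrist_force: [-0.8, -0.2, -0.6]
finger_gap: -0.4
clock: 4.28
eef_pos: [655.8, -52.1, 55.3]
tool_rot: [3.139, -0.102, 0.001]
wrist_force: [-1.1, -0.3, -0.4]
finger_gap: 0.2
t 4.28 pos [655.76 -52.09  55.31] yaw -3.72 zax [ 9.0e-04 -1.2e-03 -1.0e+00] shift cm [-0.038 -0.026  0.031] F [-1.09 -0.25 -0.39] gap 0.2
```

```bash
for i in 1; do python3 -m handwheel '[[[0,0,0],[0,0,0.05],255]]'; done; python3 -m handwheel '[[[0,0,0],[0,0,0.03],255]]';python3 -m handwheel '[[[0,0,0],[0,0,0.03],255]]';python3 -m handwheel '[[[0,0,0],[0,0,0.03],255]]'
```

```text
clock: 4.37
eef_pos: [655.7, -52.1, 54.8]
tool_rot: [3.139, -0.102, 0.001]
wrist_force: [-0.3, 1.1, 0.4]
finger_gap: 0.1
clock: 4.45
eef_pos: [655.8, -52.1, 54.4]
tool_rot: [3.139, -0.102, 0.002]
wrist_force: [0.4, 0.1, 0.2]
finger_gap: -0.3
clock: 4.53
eef_pos: [655.8, -52.1, 54.1]
tool_rot: [3.139, -0.102, 0.002]
wrist_force: [-1.1, -0.8, 0.1]
finger_gap: -0.1
clock: 4.62
eef_pos: [655.8, -52.1, 53.9]
tool_rot: [3.139, -0.102, 0.002]
wrist_force: [-2.1, 0.5, 3.9]
finger_gap: -0.0
```

```bash
python3 -m handwheel '[[[0,0,0],[0,0,0.02],255]]';  python3 -c "
from h import *
go(655.4,-51.8,55)"; python3 -m handwheel '[[[0,0,0],[0,0,0.02],255]]';python3 -c "
from h import *
go(655.4,-51.8,55)"
```

```text
clock: 4.7
eef_pos: [655.8, -52.1, 54.0]
tool_rot: [3.139, -0.102, 0.002]
wrist_force: [-2.1, 0.5, 3.0]
finger_gap: 0.0
t 4.7 pos [655.8  -52.09  53.96] yaw -3.72 zax [ 0.0011 -0.0012 -1.    ] shift cm [-0.042 -0.026 -0.105] F [-2.08  0.49  2.96] gap 0.0
clock: 4.78
eef_pos: [655.8, -52.1, 53.9]
tool_rot: [3.139, -0.102, 0.002]
wrist_force: [-1.5, -0.5, 2.8]
finger_gap: -0.3
t 4.78 pos [655.8  -52.09  53.95] yaw -3.72 zax [ 0.0011 -0.0012 -1.    ] shift cm [-0.041 -0.026 -0.106] F [-1.53 -0.53  2.79] gap -0.3
```

Bar top felt at TCP z 53.95, i.e. 8 mm below the free caps; the image gave about 54. Now cap 1.

```bash
python3 -m handwheel '[[[0,0,0],[0,0,-1],255],[[0,0,0],[0,0,-1],255],[[0,0,0],[-1.7,-2.8,0],255],[[0,0,0],[-1.65,-2.8,0],255],[[0,0,0],[0,0,0],255],[[0,0,0],[0,0,0],255]]';python3 -c "
from h import *
go(626.1,5.3,62);rot(-3.7)"
```

```text
clock: 5.28
eef_pos: [626.0, 7.0, 79.2]
tool_rot: [3.139, -0.105, 0.008]
wrist_force: [0.3, -0.2, 1.1]
finger_gap: -0.3
t 5.28 pos [626.01   7.04  79.23] yaw -3.84 zax [ 0.0051 -0.0014 -1.    ] shift cm [0.011 0.172 1.723] F [ 0.35 -0.22  1.11] gap -0.3
turn [ 0.001  -0.0052 -0.0024]
```

```bash
python3 -m handwheel '[[[0.001,-0.005,-0.002],[0,0.17,0.3],255],[[0,0,0],[0,0,0.3],255],[[0,0,0],[0,0,0.3],255],[[0,0,0],[0,0,0.2],255],[[0,0,0],[0,0,0.1],255],[[0,0,0],[0,0,0],255],[[0,0,0],[0,0,0],255]]';python3 -c "
from h import *
go(626.1,5.3,62);rot(-3.7)
pics('b',(190,170,380,310),None)"
```

```text
clock: 5.87
eef_pos: [627.3, 2.5, 67.0]
tool_rot: [3.14, -0.105, 0.002]
wrist_force: [0.2, -0.6, -0.2]
finger_gap: -0.0
t 5.87 pos [627.33   2.54  67.03] yaw -3.85 zax [ 1.1e-03 -1.0e-04 -1.0e+00] shift cm [-0.142 -0.267  0.503] F [ 0.22 -0.64 -0.23] gap -0.0
turn [ 0.     -0.0011 -0.0026]
```

View pics/scene_b.png

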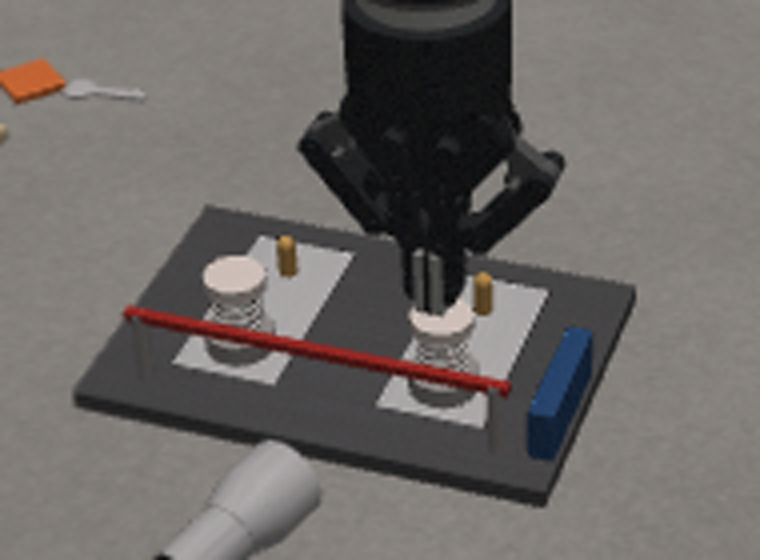

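Fingers hover 5 mm over cap 1, tip at scene (298,247) on the cap at (300,249), slightly left of centre. I'll nudge, then press slowly.

```bash
python3 -m handwheel '[[[0,0,0],[-0.1,-0.25,0],255],[[0,0,0],[0,0,0.1],255],[[0,0,0],[0,0,0.1],255],[[0,0,0],[0,0,0.05],255],[[0,0,0],[0,0,0],255]]';python3 -c "
from h import *
go(626.1,5.3,53.95);rot(-3.7)"; python3 -m handwheel '[[[0,0,0],[0,0,0.05],255],[[0,0,0],[0,0,0.05],255]]'; python3 -m handwheel '[[[0,0,0],[0,0,0.05],255]]'; python3 -m handwheel '[[[0,0,0],[0,0,0.05],255]]'
```

```text
clock: 6.33
eef_pos: [626.5, 5.4, 64.5]
tool_rot: [3.14, -0.105, 0.002]
wrist_force: [-0.5, -1.3, 0.1]
finger_gap: -0.1
t 6.33 pos [626.5    5.42  64.52] yaw -3.85 zax [ 1.4e-03 -2.0e-04 -1.0e+00] shift cm [-0.04   0.015  1.057] F [-0.52 -1.26  0.07] gap -0.1
turn [ 0.0001 -0.0014 -0.0025]
clock: 6.5
eef_pos: [626.6, 5.5, 63.6]
tool_rot: [3.14, -0.105, 0.003]
wrist_force: [-0.5, -0.0, -0.2]
finger_gap: -0.2
clock: 6.58
eef_pos: [626.6, 5.5, 63.1]
tool_rot: [3.14, -0.105, 0.003]
wrist_force: [0.0, 0.8, 0.4]
finger_gap: 0.4
clock: 6.67
eef_pos: [626.6, 5.5, 62.5]
tool_rot: [3.14, -0.105, 0.003]
wrist_force: [-0.4, -0.1, 0.1]
finger_gap: -0.2
```

```bash
for i in 1; do python3 -m handwheel '[[[0,0,0],[0,0,0.05],255]]' | sed -n 2p\;4p; python3 -m handwheel '[[[0,0,0],[0,0,0.05],255]]'| sed -n 2p\;4p; python3 -m handwheel '[[[0,0,0],[0,0,0.05],255]]'| sed -n 2p\;4p; done
```

```text
eef_pos: [626.6, 5.5, 62.0]
wrist_force: [-0.9, 0.7, 3.2]
eef_pos: [626.6, 5.5, 61.7]
wrist_force: [-3.4, 0.9, 4.1]
eef_pos: [626.6, 5.5, 61.5]
wrist_force: [-3.4, 0.7, 4.8]
```

```bash
python3 -m handwheel '[[[0,0,0],[0,0,0.05],255]]' | sed -n 2p\;4p; python3 -m handwheel '[[[0,0,0],[0,0,0.05],255]]'| sed -n 2p\;4p; python3 -m handwheel '[[[0,0,0],[0,0,0.05],255]]'| sed -n 2p\;4p;python3 -m handwheel '[[[0,0,0],[0,0,0.05],255]]'| sed -n 2p\;4p
```

```text
eef_pos: [626.7, 5.5, 61.2]
wrist_force: [-3.0, 0.5, 4.9]
eef_pos: [626.6, 5.5, 61.0]
wrist_force: [-3.7, 0.5, 6.3]
eef_pos: [626.6, 5.5, 60.9]
wrist_force: [-4.8, -0.7, 6.9]
eef_pos: [626.6, 5.5, 60.8]
wrist_force: [-4.5, -0.1, 6.6]
```

```bash
python3 -m handwheel '[[[0,0,0],[0,0,0.07],255],[[0,0,0],[0,0,0.07],255]]' | sed -n 2p\;4p; python3 -m handwheel '[[[0,0,0],[0,0,0.07],255],[[0,0,0],[0,0,0.07],255]]'| sed -n 2p\;4p; python3 -m handwheel '[[[0,0,0],[0,0,0.08],255],[[0,0,0],[0,0,0.08],255]]'| sed -n 2p\;4p; python3 -m handwheel '[[[0,0,0],[0,0,0.08],255],[[0,0,0],[0,0,0.08],255]]'| sed -n 2p\;4p
```

```text
eef_pos: [626.7, 5.5, 60.4]
wrist_force: [-4.9, -0.7, 7.9]
eef_pos: [626.7, 5.5, 60.1]
wrist_force: [-6.0, -0.3, 9.6]
eef_pos: [626.7, 5.5, 59.8]
wrist_force: [-5.1, 0.2, 9.0]
eef_pos: [626.7, 5.5, 59.7]
wrist_force: [-6.9, -0.2, 10.6]
```

```bash
python3 -m handwheel '[[[0,0,0],[-0.03,0,0.08],255],[[0,0,0],[-0.03,0,0.08],255]]' | sed -n 2p\;4p; python3 -m handwheel '[[[0,0,0],[-0.05,0,0.09],255],[[0,0,0],[-0.05,0,0.09],255]]'| sed -n 2p\;4p; python3 -m handwheel '[[[0,0,0],[-0.05,0,0.09],255],[[0,0,0],[-0.05,0,0.09],255]]'| sed -n 2p\;4p
```

```text
eef_pos: [626.6, 5.5, 59.8]
wrist_force: [-4.0, 0.2, 8.7]
eef_pos: [626.6, 5.5, 59.9]
wrist_force: [-1.4, 0.5, 10.2]
eef_pos: [626.6, 5.5, 60.0]
wrist_force: [-2.3, 0.4, 8.8]
```

```bash
python3 -m handwheel '[[[0,0,0],[-0.05,0,0.12],255],[[0,0,0],[-0.05,0,0.12],255]]' | sed -n 2p\;4p; python3 -m handwheel '[[[0,0,0],[-0.05,0,0.13],255],[[0,0,0],[-0.05,0,0.13],255]]'| sed -n 2p\;4p; python3 -m handwheel '[[[0,0,0],[-0.05,0,0.14],255],[[0,0,0],[-0.05,0,0.14],255]]'| sed -n 2p\;4p
```

```text
eef_pos: [626.6, 5.5, 59.6]
wrist_force: [-3.0, -0.2, 9.5]
eef_pos: [626.7, 5.5, 59.2]
wrist_force: [-4.0, 0.7, 12.4]
eef_pos: [626.7, 5.5, 58.8]
wrist_force: [-4.0, 0.1, 13.3]
```

```bash
python3 -m handwheel '[[[0,0,0],[-0.06,0,0.15],255],[[0,0,0],[-0.06,0,0.15],255]]'| sed -n 2p\;4p;  python3 -m handwheel '[[[0,0,0],[-0.06,0,0.16],255],[[0,0,0],[-0.06,0,0.16],255]]'| sed -n 2p\;4p; python3 -m handwheel '[[[0,0,0],[-0.06,0,0.16],255],[[0,0,0],[-0.06,0,0.16],255]]'| sed -n 1,2p\;4p
```

```text
eef_pos: [626.7, 5.5, 58.5]
wrist_force: [-4.4, 0.2, 13.2]
eef_pos: [626.7, 5.5, 58.2]
wrist_force: [-5.8, 0.6, 15.2]
clock: 9.42
eef_pos: [626.7, 5.5, 58.0]
wrist_force: [-5.6, 0.3, 15.4]
```

15 N reached at z 58.0, 4 mm above the bar, so this spring is too stiff. Holding for a second.

```bash
python3 -m handwheel '[[[0,0,0],[-0.06,0,0.15],255],[[0,0,0],[-0.06,0,0.15],255],[[0,0,0],[-0.06,0,0.15],255],[[0,0,0],[-0.06,0,0.15],255]]'| sed -n 1,2p\;4p;  python3 -m handwheel '[[[0,0,0],[-0.06,0,0.15],255],[[0,0,0],[-0.06,0,0.15],255],[[0,0,0],[-0.06,0,0.15],255],[[0,0,0],[-0.06,0,0.15],255],[[0,0,0],[-0.06,0,0.15],255]]'| sed -n 1,2p\;4p
```

```text
clock: 9.75
eef_pos: [626.7, 5.5, 58.1]
wrist_force: [-6.0, 0.4, 14.5]
clock: 10.17
eef_pos: [626.7, 5.5, 58.1]
wrist_force: [-5.5, -0.4, 14.9]
```

```bash
python3 -m handwheel '[[[0,0,0],[-0.06,0,0.15],255],[[0,0,0],[-0.06,0,0.15],255],[[0,0,0],[-0.06,0,0.15],255],[[0,0,0],[-0.06,0,0.15],255],[[0,0,0],[-0.06,0,0.15],255]]'| sed -n 1,2p\;4p;  python3 -m handwheel '[[[0,0,0],[-0.03,0,0.05],255],[[0,0,0],[0,0,-0.05],255],[[0,0,0],[0,0,-0.1],255],[[0,0,0],[0,0,-0.1],255],[[0,0,0],[0,0,-0.1],255],[[0,0,0],[0,0,-0.1],255],[[0,0,0],[0,0,-0.2],255],[[0,0,0],[0,0,-0.4],255],[[0,0,0],[0,0,-0.4],255],[[0,0,0],[0,0,0],255],[[0,0,0],[0,0,0],255]]'| sed -n 1,2p\;4p;python3 -c "
from h import *
go(619,-104.6,75);rot(-3.7)"
```

```text
clock: 10.58
eef_pos: [626.7, 5.5, 58.1]
wrist_force: [-6.1, 0.8, 15.6]
clock: 11.5
eef_pos: [625.9, 5.5, 75.8]
wrist_force: [0.2, -0.3, -0.4]
t 11.5 pos [625.91   5.53  75.8 ] yaw -3.78 zax [ 0.0612 -0.0046 -0.9981] shift cm [ 0.032 11.034  0.089] F [ 0.19 -0.33 -0.39] gap 0.2
turn [ 0.0006 -0.0614 -0.0014]
```

```bash
python3 -m handwheel '[[[0,-0.061,0],[0,0,0],255],[[0,0,0],[0,2.5,0],255],[[0,0,0],[0,2.5,0],255],[[0,0,0],[0,2.5,0],255],[[0,0,0],[0,2.3,0],255],[[0,0,0],[0,0,0],255],[[0,0,0],[0,0,0],255]]'| sed -n 1,2p\;4p;python3 -c "
from h import *
go(619,-104.6,64);rot(-3.7)"
```

```text
clock: 12.08
eef_pos: [619.2, -95.3, 75.7]
wrist_force: [0.2, 0.4, -0.1]
t 12.08 pos [619.19 -95.26  75.7 ] yaw -3.65 zax [-2.4e-03 -1.0e-04 -1.0e+00] shift cm [0.044 0.933 1.17 ] F [ 0.15  0.43 -0.1 ] gap 0.2
turn [0.0002 0.0024 0.0009]
```

```bash
python3 -m handwheel '[[[0,0.002,0],[0,0.93,0.1],255],[[0,0,0],[0,0,0.3],255],[[0,0,0],[0,0,0.3],255],[[0,0,0],[0,0,0.2],255],[[0,0,0],[0,0,0],255],[[0,0,0],[0,0,0],255]]'| sed -n 1,2p\;4p;python3 -c "
from h import *
go(619,-104.6,64);rot(-3.7)
pics('c',(190,170,380,310),None)"
```

```text
clock: 12.58
eef_pos: [618.6, -102.8, 65.2]
wrist_force: [-0.8, -0.1, 0.3]
t 12.58 pos [ 618.58 -102.83   65.19] yaw -3.51 zax [-1.e-03  2.e-04 -1.e+00] shift cm [0.053 0.174 0.119] F [-0.78 -0.11  0.34] gap 0.1
turn [-0.0001  0.001   0.0033]
```

View pics/scene_c.png

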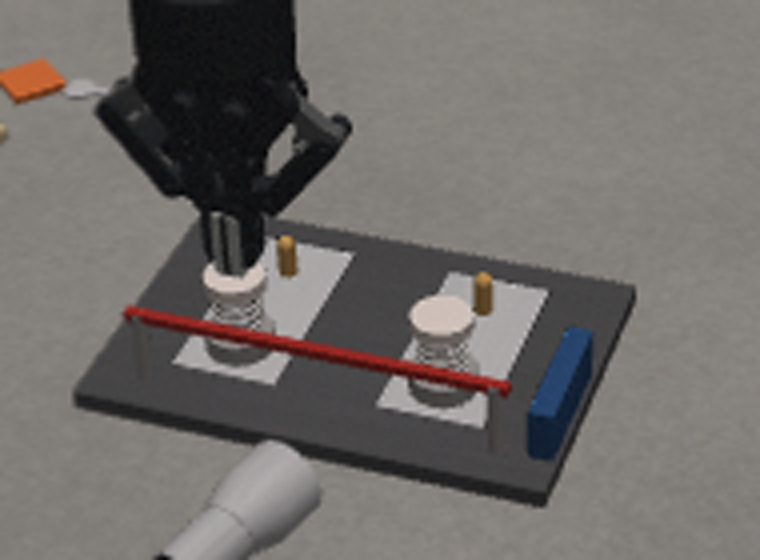

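Cap 1 is back up at (300,248), and the fingers are centred over cap 2 at (248,238).

```bash
python3 -m handwheel '[[[0,0,0],[0,0.1,0.1],255],[[0,0,0],[0,0,0.1],255],[[0,0,0],[0,0,0.05],255]]'| sed -n 2p\;4p;python3 -m handwheel '[[[0,0,0],[0,0,0.05],255],[[0,0,0],[0,0,0.05],255]]'| sed -n 2p\;4p;python3 -m handwheel '[[[0,0,0],[0,0,0.05],255],[[0,0,0],[0,0,0.05],255]]'| sed -n 2p\;4p;python3 -c "
from h import *
go(619,-104.6,53.95);rot(-3.7)"
```

```text
eef_pos: [618.7, -103.3, 62.8]
wrist_force: [-0.3, 0.4, 0.2]
eef_pos: [618.8, -103.2, 61.8]
wrist_force: [-0.7, 1.1, 1.9]
eef_pos: [618.8, -103.2, 61.0]
wrist_force: [-1.7, 0.9, 2.2]
t 13.22 pos [ 618.76 -103.23   61.05] yaw -3.46 zax [-4.e-04  1.e-04 -1.e+00] shift cm [0.033 0.135 0.71 ] F [-1.66  0.86  2.19] gap 0.1
turn [-0.0001  0.0004  0.0042]
```

```bash
python3 -m handwheel '[[[0,0,0],[0,0,0.06],255],[[0,0,0],[0,0,0.06],255],[[0,0,0],[-0.01,0,0.06],255]]'| sed -n 2p\;4p;python3 -m handwheel '[[[0,0,0],[-0.01,0,0.07],255],[[0,0,0],[-0.01,0,0.07],255],[[0,0,0],[-0.01,0,0.07],255]]'| sed -n 2p\;4p;python3 -m handwheel '[[[0,0,0],[-0.02,0,0.07],255],[[0,0,0],[-0.02,0,0.07],255]]'| sed -n 2p\;4p;python3 -c "
from h import *
go(619,-104.6,53.95);rot(-3.7)"
```

```text
eef_pos: [618.7, -103.2, 59.6]
wrist_force: [-1.5, -0.4, 3.6]
eef_pos: [618.8, -103.2, 57.9]
wrist_force: [-1.1, 1.0, 5.0]
eef_pos: [618.7, -103.3, 57.0]
wrist_force: [-2.0, 0.9, 6.2]
t 13.88 pos [ 618.75 -103.27   56.96] yaw -3.46 zax [ 2.3e-03 -3.0e-04 -1.0e+00] shift cm [0.032 0.131 0.301] F [-1.97  0.95  6.24] gap 0.2
turn [ 0.0001 -0.0023  0.0042]
```

```bash
python3 -m handwheel '[[[0,-0.003,0],[-0.02,0,0.09],255],[[0,-0.001,0],[-0.02,0,0.09],255]]'| sed -n 2p\;4p;python3 -m handwheel '[[[0,-0.001,0],[-0.02,0,0.09],255],[[0,-0.001,0],[-0.02,0,0.09],255]]'| sed -n 2p\;4p;python3 -c "
from h import *
go(619,-104.6,53.95);rot(-3.7)"
```

```text
eef_pos: [618.8, -103.3, 55.8]
wrist_force: [-2.2, 0.8, 6.7]
eef_pos: [618.8, -103.3, 54.7]
wrist_force: [-3.3, 0.3, 7.6]
t 14.22 pos [ 618.77 -103.27   54.75] yaw -3.45 zax [-1.2e-03 -3.0e-04 -1.0e+00] shift cm [0.031 0.131 0.08 ] F [-3.33  0.35  7.58] gap -0.1
turn [0.0004 0.0011 0.0043]
```

```bash
python3 -m handwheel '[[[0,0.0,0],[-0.02,0,0.08],255]]'| sed -n 2p\;4p;python3 -c "
from h import *
go(619,-104.6,53.95);rot(-3.7)"
```

```text
eef_pos: [618.8, -103.3, 54.4]
wrist_force: [-3.6, 0.9, 7.8]
t 14.3 pos [ 618.77 -103.29   54.37] yaw -3.45 zax [-6.e-04 -5.e-04 -1.e+00] shift cm [0.031 0.13  0.042] F [-3.56  0.93  7.81] gap -0.1
turn [0.0005 0.0006 0.0043]
```

```bash
python3 -m handwheel '[[[0,0.0,0],[-0.02,0,0.07],255]]'| sed -n 2p\;4p;python3 -m handwheel '[[[0,0.0,0],[-0.02,0,0.05],255]]'| sed -n 2p\;4p;python3 -c "
from h import *
go(619,-104.6,53.95);rot(-3.7)"
```

```text
eef_pos: [618.8, -103.3, 54.1]
wrist_force: [-2.8, 1.4, 8.1]
eef_pos: [618.8, -103.3, 54.1]
wrist_force: [-3.7, 0.7, 8.3]
t 14.47 pos [ 618.76 -103.28   54.07] yaw -3.45 zax [ 7.e-04 -7.e-04 -1.e+00] shift cm [0.032 0.13  0.012] F [-3.69  0.68  8.32] gap -0.2
turn [ 0.0006 -0.0007  0.0044]
```

```bash
python3 -m handwheel '[[[0,-0.001,0],[-0.02,0,0.06],255],[[0,-0.001,0],[-0.02,0,0.05],255],[[0,-0.001,0],[-0.02,0,0.05],255],[[0,-0.001,0],[-0.02,0,0.05],255]]'| sed -n 2p\;4p;python3 -c "
from h import *
go(619,-104.6,53.95);rot(-3.7)
pics('d',(210,200,330,290),None,6)"
```

```text
eef_pos: [618.8, -103.3, 54.0]
wrist_force: [-3.0, 0.3, 8.4]
t 14.8 pos [ 618.78 -103.27   54.  ] yaw -3.45 zax [-6.e-04 -9.e-04 -1.e+00] shift cm [0.03  0.131 0.005] F [-3.02  0.32  8.37] gap 0.2
turn [0.0009 0.0006 0.0044]
```

View pics/scene_d.png

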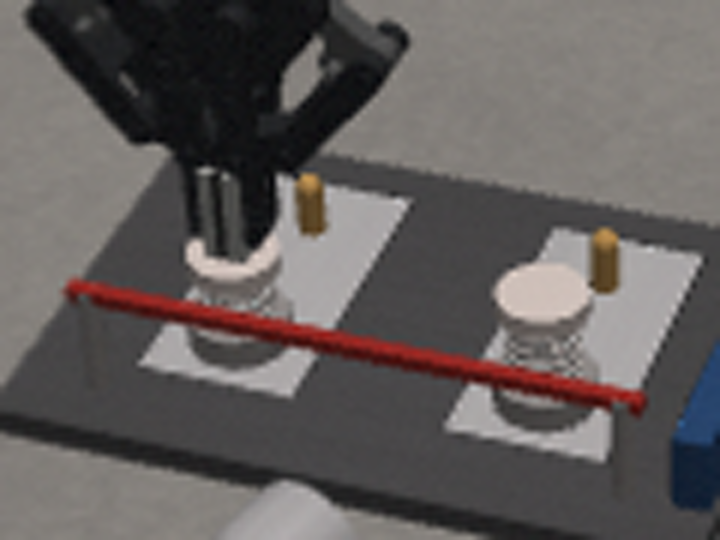

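Cap 2 is held down at bar height (54.0) with 8.4 N; the cap is at scene (249,243). Continue the hold, then release.

```bash
python3 -m handwheel '[[[0,0,0],[-0.02,0,0.048],255],[[0,0,0],[-0.02,0,0.048],255],[[0,0,0],[-0.02,0,0.048],255],[[0,-0.001,0],[-0.02,0,0.048],255],[[0,-0.001,0],[-0.02,0,0.048],255]]'| sed -n 2p\;4p; python3 -m handwheel '[[[0,0,0],[-0.02,0,0.05],255],[[0,0,0],[-0.02,0,0.05],255],[[0,-0.001,0],[-0.02,0,0.05],255],[[0,-0.001,0],[-0.02,0,0.05],255],[[0,-0.001,0],[-0.02,0,0.05],255]]'| sed -n 1,2p\;4p
```

```text
eef_pos: [618.8, -103.3, 54.1]
wrist_force: [-2.8, 1.8, 8.9]
clock: 15.68
eef_pos: [618.8, -103.3, 54.1]
wrist_force: [-2.0, 0.7, 8.3]
```

```bash
python3 -m handwheel '[[[0,0,0],[0,0,0],255],[[0,0,0],[0,0,-0.05],255],[[0,0,0],[0,0,-0.1],255],[[0,0,0],[0,0,-0.1],255],[[0,0,0],[0,0,-0.1],255],[[0,0,0],[0,0,-0.2],255],[[0,0,0],[0,0,-0.2],255],[[0,0,0],[0,0,-0.4],255],[[0,0,0],[0,0,-1],255],[[0,0,0],[0,0,-2],255],[[0,0,0],[0,0,-2],255],[[0,0,0],[0,0,0],150]]'| sed -n 1,2p\;4p
python3 - <<'E'
from h import *
S=cv2.imread("pics/scene0.png");T=cv2.imread("pics/top0.png")
for n,im,c in(("scene",S,(452,240)),("top",T,(177,315))):
    h=cv2.cvtColor(im,cv2.COLOR_BGR2HSV).astype(int)
    m=((abs(h[...,0]-62)<16)&(h[...,1]>70)).astype(np.uint8)
    k,l,s,cc=cv2.connectedComponentsWithStats(m)
    i=[i for i in range(1,k) if s[i][0]<=c[0]<=s[i][0]+s[i][2] and s[i][1]<=c[1]<=s[i][1]+s[i][3] and s[i][4]>60][0]
    ct=max(cv2.findContours((l==i).astype(np.uint8),0,1)[0],key=cv2.contourArea)
    print(n,s[i],cc[i].round(2))
    hull=cv2.convexHull(ct)
    if n=="top":
        w=np.array([onz(n,p,12)[:2] for p in hull[:,0]],np.float32);print("minrect",cv2.minAreaRect(w))
    v=h[...,2]*(l==i)
    if n=="scene":
        t=(v>85).astype(np.uint8);k2,l2,s2,c2=cv2.connectedComponentsWithStats(t);j=1+s2[1:,4].argmax();print("topface",s2[j],c2[j])
        hh=cv2.convexHull(max(cv2.findContours((l2==j).astype(np.uint8),0,1)[0],key=cv2.contourArea))
        w=np.array([onz(n,p,12)[:2] for p in hh[:,0]],np.float32);print("minrect scene",cv2.minAreaRect(w))
# pegs
h=cv2.cvtColor(T,cv2.COLOR_BGR2HSV).astype(int);f=T.astype(float)
y=(f[...,1]+f[...,2])/2-f[...,0]
for c in((317,261),(370,264)):
    a=y[c[1]-6:c[1]+7,c[0]-6:c[0]+7];a=np.clip(a-15,0,None);g=np.mgrid[-6:7,-6:7]
    uv=(c[0]+(a*g[1]).sum()/a.sum(),c[1]+(a*g[0]).sum()/a.sum());print("peg top",uv,onz("top",uv,37))
for uv in((261.42,233.71),(310.5,243.0)):print("peg scene mid",onz("scene",uv,28))
E
```

```text
clock: 16.68
eef_pos: [618.1, -103.1, 119.3]
wrist_force: [0.8, -0.1, 1.2]
scene [439 232  27  19 308] [451.95 240.63]
topface [440 232  26  15 177] [452.33898305 238.6440678 ]
minrect scene ((457.2660217285156, 299.54583740234375), (40.373863220214844, 39.36006164550781), 47.70323944091797)
top [164 302  26  26 322] [176.57 314.35]
minrect ((456.174072265625, 296.3660583496094), (40.16531753540039, 38.80564498901367), 48.39330291748047)
peg top (np.float64(316.41445427728615), np.float64(260.6297935103245)) [560.5198555    8.87997939  37.        ]
peg top (np.float64(369.9489655172414), np.float64(263.488275862069)) [ 553.35460532 -100.3526276    37.        ]
peg scene mid [557.50516285 -98.10584159  28.        ]
peg scene mid [564.21780992  11.30583154  28.        ]
```

Fob centre is (457,298) with sides at about 48°, and peg 2 is at (554,-99.5). The views agree to within 3 mm, with the same bias on every item. Turn and travel to the fob.

```bash
python3 -m handwheel '[[[0,0,-0.113],[0,0,0],80],[[0,0,-0.113],[0,0,0],80],[[0,0,-0.113],[0,0,0],80],[[0,0,-0.113],[0,0,0],80],[[0,0,-0.113],[0,0,0],80],[[0,0,-0.113],[0,0,0],80],[[0,0,-0.113],[0,0,0],80],[[0,0,-0.113],[0,0,0],80],[[0,0,0],[1.7,-3.4,0],80],[[0,0,0],[1.7,-3.4,0],80],[[0,0,0],[1.7,-3.4,0],80],[[0,0,0],[1.7,-3.4,0],80],[[0,0,0],[1.7,-3.4,0],80],[[0,0,0],[1.7,-3.4,0],80],[[0,0,0],[1.7,-3.4,0],80],[[0,0,0],[1.7,-3.4,0],80],[[0,0,0],[0,0,0],80],[[0,0,0],[0,0,0],80]]';python3 -c "
from h import *
go(456.7,298,60);rot(48.2)"
```

```text
clock: 18.18
eef_pos: [485.4, 183.5, 122.5]
tool_rot: [2.832, 1.351, 0.003]
wrist_force: [-0.3, -0.9, 0.1]
finger_gap: 58.4
t 18.18 pos [485.4  183.53 122.46] yaw 50.99 zax [ 0.0034 -0.0024 -1.    ] shift cm [ 7.087 -9.462  6.208] F [-0.29 -0.91  0.1 ] gap 58.4
turn [ 0.0042 -0.0004  0.0488]
```

```bash
python3 -m handwheel '[[[0.004,0,0.049],[0,0,0],80],[[0,0,0],[2.1,-2.2,0],80],[[0,0,0],[2.1,-2.2,0.5],80],[[0,0,0],[1.2,-2.2,0.8],80],[[0,0,0],[1,-1.6,2],80],[[0,0,0],[0,0,1.8],80],[[0,0,0],[0,0,0],80],[[0,0,0],[0,0,0],80]]'>/dev/null;python3 -c "
from h import *
go(456.7,298,30);rot(48.2)
pics('e',(390,170,510,290),(130,260,250,360),5)"
```

```text
t 18.85 pos [470.84 285.78  71.71] yaw 47.67 zax [ 0.0039  0.0011 -1.    ] shift cm [-0.064 -1.877  4.167] F [0.16 0.14 0.84] gap 58.3
turn [ 0.0021 -0.0035 -0.0092]
```

View pics/scene_e.png

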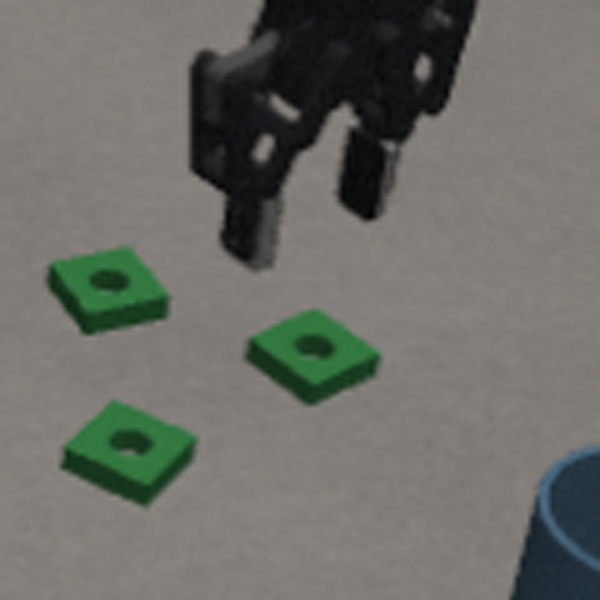

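The gripper is open over the target fob at scene (453,240), and the jaw axis lies along its sides. Centre and descend.

```bash
python3 -m handwheel '[[[0.002,-0.003,-0.009],[0,-0.95,1],80],[[0,0,0],[-0.05,-0.95,1],80],[[0,0,0],[0,0,1],80],[[0,0,0],[0,0,0],80],[[0,0,0],[0,0,0],80]]'>/dev/null;python3 -c "
from h import *
go(456.7,298,5);rot(48.2)
pics('f',(390,170,510,290),(130,260,250,360),5)"
```

```text
t 19.37 pos [456.82 298.04  41.79] yaw 48.06 zax [ 0.0041  0.0022 -1.    ] shift cm [-0.028 -0.012  3.679] F [0.17 0.36 0.05] gap 58.6
turn [ 0.0015 -0.0044 -0.0025]
```

View pics/scene_f.png

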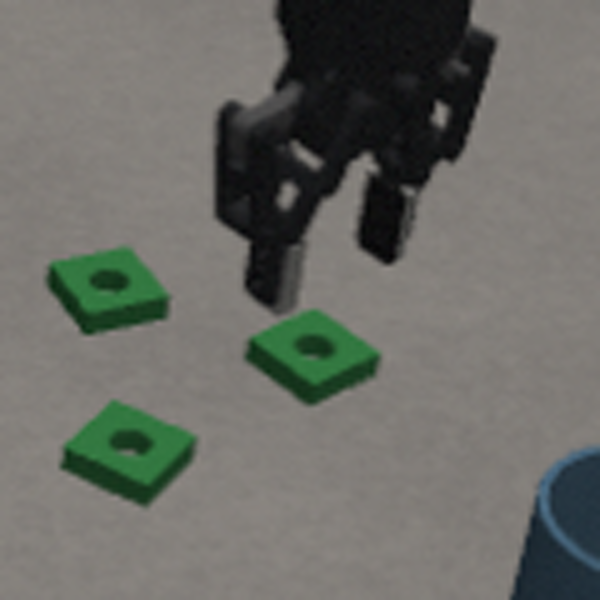

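```bash
python3 -m handwheel '[[[0.001,-0.004,-0.002],[0,0,1],80],[[0,0,0],[0,0,1],80],[[0,0,0],[0,0,0.8],80],[[0,0,0],[0,0,0.4],80],[[0,0,0],[0,0,0],80],[[0,0,0],[0,0,0],80]]'>/dev/null;python3 -c "
from h import *
go(456.7,298,1);rot(48.2)
pics('g',(390,170,510,290),(130,260,250,360),5)"
```

```text
t 19.97 pos [457.62 297.65   6.66] yaw 48.13 zax [ 9.e-04 -1.e-04 -1.e+00] shift cm [-0.035 -0.092  0.566] F [-0.56 -0.43  0.95] gap 58.6
turn [ 0.0007 -0.0005 -0.0012]
```

View pics/scene_g.png

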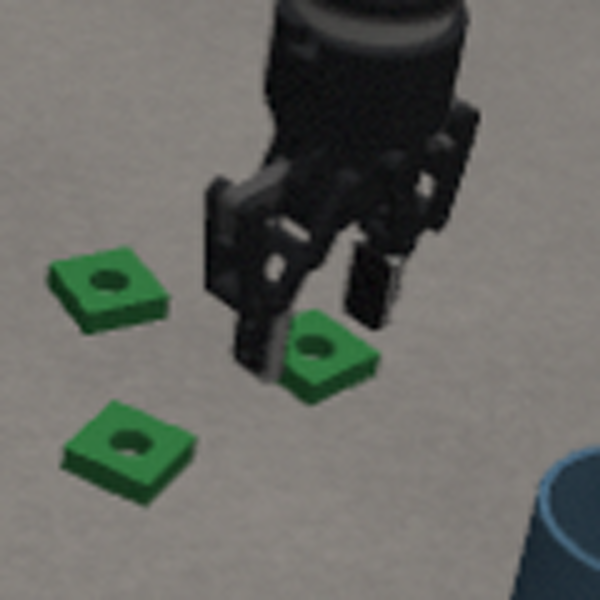

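```bash
python3 -m handwheel '[[[0,0,0],[-0.03,-0.09,0.25],80],[[0,0,0],[0,0,0.2],80],[[0,0,0],[0,0,0.1],80],[[0,0,0],[0,0,0],80]]';python3 -c "
from h import *
go(456.7,298,1);rot(48.2)"
```

```text
clock: 20.4
eef_pos: [457.3, 298.5, 2.1]
tool_rot: [2.868, 1.281, 0.005]
wrist_force: [-0.4, 0.9, -0.0]
finger_gap: 58.5
t 20.4 pos [457.26 298.49   2.08] yaw 48.14 zax [ 0.003   0.0011 -1.    ] shift cm [-0.074 -0.009  0.108] F [-0.36  0.85 -0.02] gap 58.5
turn [ 0.0015 -0.0029 -0.0011]
```

```bash
python3 -m handwheel '[[[0,-0.002,0],[-0.05,0,0.05],130],[[0,0,0],[0,0,0],160],[[0,0,0],[0,0,0],200],[[0,0,0],[0,0,0],255],[[0,0,0],[0,0,0],255],[[0,0,0],[0,0,0],255]]';python3 -c "
from h import *
go(456.7,298,1);rot(48.2)
pics('i',(390,170,510,290),None,5)"
```

```text
clock: 20.9
eef_pos: [457.2, 298.2, 2.2]
tool_rot: [2.867, 1.281, 0.003]
wrist_force: [-0.1, 0.6, -0.5]
finger_gap: 37.9
t 20.9 pos [457.22 298.24   2.25] yaw 48.14 zax [ 2.4e-03 -1.0e-04 -1.0e+00] shift cm [-0.053 -0.023  0.124] F [-0.13  0.6  -0.49] gap 37.9
turn [ 0.0018 -0.0015 -0.0011]
```

View pics/scene_i.png

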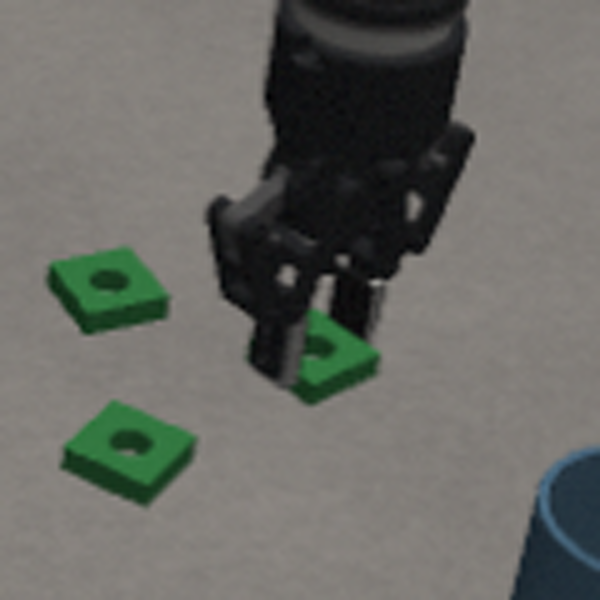

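```bash
python3 -m handwheel '[[[0,0,0],[0,0,0],255],[[0,0,0],[0,0,0],255]]' | tail -1; python3 -m handwheel '[[[0,0,0],[0,0,-0.5],255],[[0,0,0],[0,0,-1],255],[[0,0,0],[0,0,-2],255],[[0,0,0],[0,0,0],255]]';python3 -c "
from h import *
go(456.7,298,80);rot(48.2)
pics('j',(390,150,510,270),(130,250,230,350),5)"
```

```text
finger_gap: 38.4
clock: 21.45
eef_pos: [456.8, 298.1, 39.4]
tool_rot: [2.867, 1.281, 0.001]
wrist_force: [1.5, -0.0, 0.5]
finger_gap: 38.3
t 21.45 pos [456.78 298.06  39.44] yaw 48.13 zax [ 8.e-04 -9.e-04 -1.e+00] shift cm [-1.000e-02  2.000e-03 -4.056e+00] F [ 1.49 -0.    0.46] gap 38.3
turn [ 0.0012  0.0001 -0.0011]
```

View pics/scene_j.png

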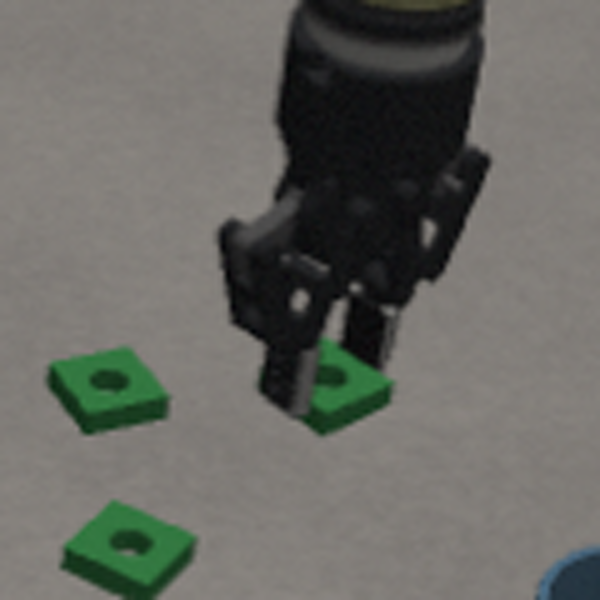

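View pics/top_j.png

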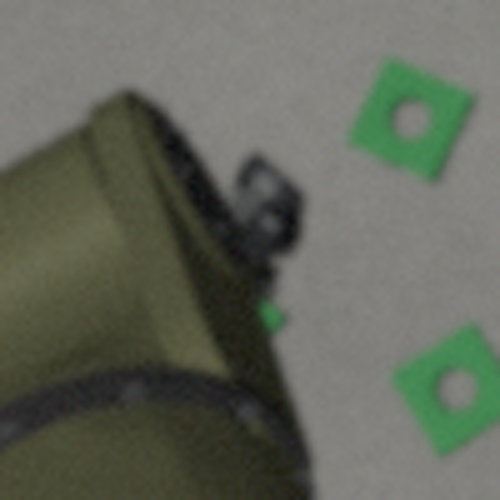

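Fob is lifted and level, hole at scene (456,225); it sits with its right corner at (468,226). I'll check its offset in the hand, then raise and carry.

```bash
python3 -c "
from h import *
for z in (47,49,51): print(z,onz('scene',(456,225.4),z).round(1))
print('ref hole at rest',onz('scene',(390+315/5,170+347/5),12).round(1))
go(554,-99.5,80)"; python3 -m handwheel '[[[0,0,0],[0,0,-2],255],[[0,0,0],[0,0,-2],255],[[0,0,0.11],[0,0,0],255],[[0,0,0.11],[0,0,0],255],[[0,0,0.11],[0,0,0],255],[[0,0,0.11],[0,0,0],255],[[0,0,0.11],[0,0,0],255],[[0,0,0.11],[0,0,0],255],[[0,0,0.11],[0,0,0],255],[[0,0,0.11],[0,0,0],255],[[0,0,0],[0,0,0],255]]'; python3 -c "
from h import *
go(554,-99.5,80);rot(-3.7)"
```

```text
47 [456.4 302.1  47. ]
49 [459.3 301.9  49. ]
51 [462.2 301.8  51. ]
ref hole at rest [459.8 301.   12. ]
t 21.55 pos [455.66 297.42  36.71] yaw 48.13 zax [-0.0019 -0.0024 -1.    ] shift cm [-23.009  33.814  -4.251] F [ 0.16 -0.9  -1.15] gap 38.1
clock: 22.47
eef_pos: [453.0, 296.0, 74.6]
tool_rot: [3.132, -0.128, -0.014]
wrist_force: [0.3, 0.8, 0.1]
finger_gap: 38.4
t 22.47 pos [453.01 295.95  74.59] yaw -4.7 zax [-0.0091 -0.0065 -0.9999] shift cm [13.297 38.59  -0.375] F [0.29 0.8  0.14] gap 38.4
turn [ 0.0072  0.0086 -0.0174]
```

```bash
python3 -m handwheel '[[[0.007,0.008,-0.017],[0,0,-0.5],255],[[0,0,0],[1.1,3.2,0],255],[[0,0,0],[1.1,3.2,0],255],[[0,0,0],[1.1,3.2,0],255],[[0,0,0],[1.1,3.2,0],255],[[0,0,0],[1.1,3.2,0],255],[[0,0,0],[1.1,3.2,0],255],[[0,0,0],[1.1,3.2,0],255],[[0,0,0],[1.1,3.2,0],255],[[0,0,0],[1.1,3.2,0],255],[[0,0,0],[1.1,3.2,0],255],[[0,0,0],[1,3,0],255],[[0,0,0],[0,0,0],255],[[0,0,0],[0,0,0],255]]'; python3 -c "
from h import *
go(554,-99.5,75);rot(-3.7)"
```

```text
clock: 23.63
eef_pos: [564.2, -74.6, 82.3]
tool_rot: [-3.14, -0.016, -0.012]
wrist_force: [0.7, 0.8, -0.1]
finger_gap: 37.8
t 23.63 pos [564.25 -74.63  82.32] yaw 0.6 zax [ 0.0076  0.0012 -1.    ] shift cm [-1.056  2.477  0.721] F [ 0.65  0.84 -0.09] gap 37.8
turn [-0.0014 -0.0076  0.075 ]
```

```bash
python3 -m handwheel '[[[-0.001,-0.007,0.075],[0,0,0],255],[[0,0,0],[-0.4,1.25,0.3],255],[[0,0,0],[-0.45,1.2,0.3],255],[[0,0,0],[0,0,0],255],[[0,0,0],[0,0,0],255]]' >/dev/null; python3 -c "
from h import *
go(554,-99.5,60);rot(-3.7)
pics('k',(190,170,330,280),None,5)"
```

```text
t 24.05 pos [553.1  -97.49  76.5 ] yaw -3.0 zax [ 1.1e-03  7.0e-04 -1.0e+00] shift cm [0.099 0.198 1.65 ] F [ 0.12  0.01 -1.08] gap 37.9
turn [-0.0008 -0.001   0.0122]
```

View pics/scene_k.png

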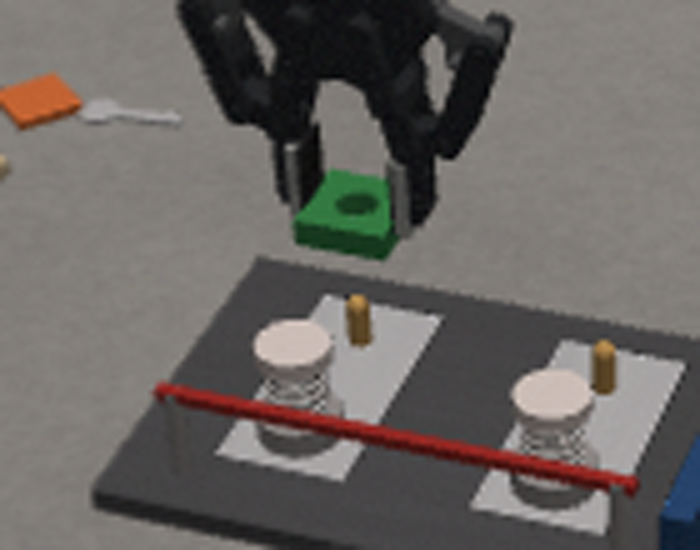

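The fob is held above peg 2, hole at scene (261.6,210.8), with the peg running from (261.6,229.2) down to (262.4,238.6). Compare the two.

```bash
python3 - <<'E'
from h import *
im=cv2.imread("pics/scene_k_full.png")
print("proj predicted hole", proj("scene",[[553.1,-97.5,86.3]]),"peg tip/foot for (554,-99.5)",proj("scene",[[554,-99.5,39],[554,-99.5,16]]).round(1).tolist())
print("hole",onz("scene",(261.6,210.8),86.3).round(1))
for s,c,m in blobs("scene",im,lambda h:(abs(h[...,0]-20)<8)&(h[...,1]>80)&(h[...,2]>60)):
    if 200<c[0]<330 and 200<c[1]<260: print(s,c,onz("scene",c,28).round(1))
h=cv2.cvtColor(im,cv2.COLOR_BGR2HSV).astype(int)
g=((abs(h[...,0]-62)<16)&(h[...,1]>70)); g[:200]=0;g[235:]=0;g[:,:230]=0;g[:,290:]=0
ys,xs=np.nonzero(g);print("green box",xs.min(),xs.max(),ys.min(),ys.max())
d=g&(h[...,2]<75)
sub=im[205:217,255:269,1];print(sub)
E
```

```text
proj predicted hole [[260.62392495 209.93855576]] peg tip/foot for (554,-99.5) [[261.0, 228.5], [261.7, 237.2]]
hole [555.6 -94.5  86.3]
[259, 229, 5, 10, 42] [261.29, 233.45] [556.7 -98.7  28. ]
[309, 238, 4, 11, 42] [310.43, 243.0] [564.3  11.2  28. ]
green box 249 269 204 221
[[119 120 121 120 119 120 122 121 122 121 121 124  70  60]
 [119 121 120 120 121 120 120 119 121 120 121 121  70  61]
 [119 121 120 119 121 121 121 120 120 120 121 120  93  45]
 [121 120 120 115 115 100  99  94  99 110 120 121  96  46]
 [121 120 115  87  64  62  59  58  58  75 107 120  95  47]
 [120 118  75  63  61  60  59  57  56  55  77 119 119  48]
 [121 120  83  62  61  61  59  57  57  56  94 119 121  35]
 [119 120 106  77  62  62  58  57  88  86 120 120 121  33]
 [121 119 121 119 120 121 119 122 122 121 121 119 120  32]
 [121 120 120 120 121 121 120 122 120 120 121 121 120  70]
 [ 72 104 105 120 120 121 121 119 120 121 120 121 120  40]
 [ 56  56  55  56  72  72  87 105 120 120 120 120  77  38]]
```

```bash
python3 -m handwheel '[[[0,-0.001,0.012],[0.15,0.26,0.5],255],[[0,0,0],[0,0,0.8],255],[[0,0,0],[0,0,0.8],255],[[0,0,0],[0,0,0.3],255],[[0,0,0],[0,0,0],255],[[0,0,0],[0,0,0],255]]' >/dev/null; python3 -c "
from h import *
go(554.5,-100.1,46);rot(-3.7)
pics('l',(190,170,330,280),None,5)"
```

```text
t 24.6 pos [554.83 -98.25  49.45] yaw -3.53 zax [-6.0e-04  1.1e-03 -1.0e+00] shift cm [-0.021  0.187  0.345] F [ 0.14 -0.05 -0.45] gap 38.0
turn [-0.0011  0.0007  0.003 ]
```

View pics/scene_l.png

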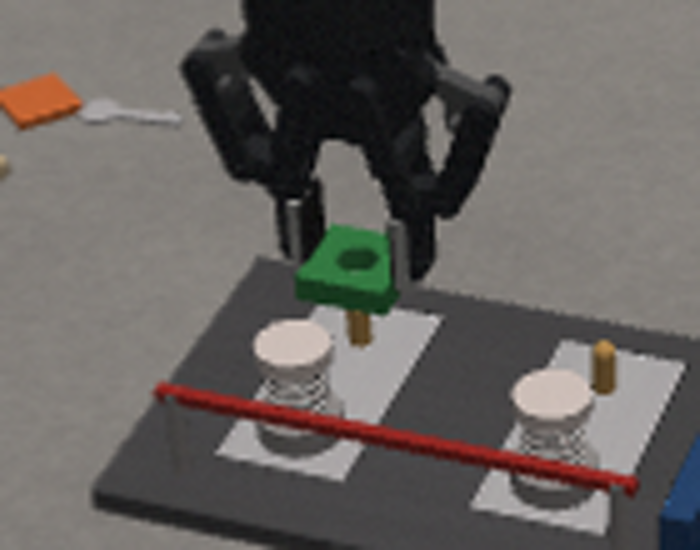

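The fob is just above the peg, hole at scene (261.5,222). About 1.8 mm more in -y, then down with a force watch.

```bash
python3 -m handwheel '[[[0,0,0.003],[-0.02,0.17,0.1],255],[[0,0,0],[0,0,0],255],[[0,0,0],[0,0,0.2],255],[[0,0,0],[0,0,0.2],255],[[0,0,0],[0,0,0],255]]' >/dev/null; python3 -c "
from h import *
go(554.5,-100.1,40)"; python3 -m handwheel '[[[0,0,0],[0,0,0.2],255],[[0,0,0],[0,0,0.2],255]]' | sed -n 2p\;4p; python3 -m handwheel '[[[0,0,0],[0,0,0.2],255],[[0,0,0],[0,0,0.2],255]]' | sed -n 2p\;4p;python3 -c "
from h import *
go(554.5,-100.1,40)
pics('m',(190,170,330,280),None,5)"
```

```text
t 25.07 pos [ 554.91 -100.24   44.86] yaw -3.72 zax [ 8.e-04  8.e-04 -1.e+00] shift cm [-0.042 -0.011  0.486] F [ 0.21 -0.73 -0.3 ] gap 38.4
eef_pos: [555.1, -100.3, 41.0]
wrist_force: [0.7, -0.1, -0.5]
eef_pos: [555.1, -100.3, 36.6]
wrist_force: [-0.2, -0.2, -0.2]
t 25.4 pos [ 555.13 -100.3    36.57] yaw -3.72 zax [ 1.6e-03  6.0e-04 -1.0e+00] shift cm [-0.064 -0.016 -0.343] F [-0.22 -0.22 -0.22] gap 38.0
```

View pics/scene_m.png

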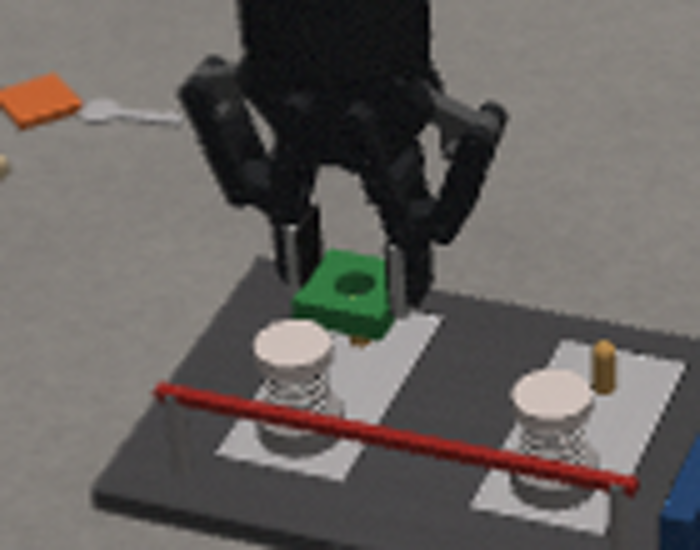

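Peg is entering the hole (brass visible in the hole at scene (261,229)) with no force. Continue down.

```bash
python3 -m handwheel '[[[0,0,0],[-0.03,0,0.2],255],[[0,0,0],[0,0,0.2],255],[[0,0,0],[0,0,0.2],255]]' | sed -n 2p\;4p; python3 -m handwheel '[[[0,0,0],[0,0,0.2],255],[[0,0,0],[0,0,0.2],255],[[0,0,0],[0,0,0.1],255]]' | sed -n 2p\;4p;python3 -c "
from h import *
go(554.5,-100.1,18.2);rot(-3.7)
pics('n',(190,170,330,280),None,5)"
```

```text
eef_pos: [554.7, -100.2, 29.7]
wrist_force: [-0.1, -0.5, -0.2]
eef_pos: [554.6, -100.2, 23.9]
wrist_force: [-0.4, 0.3, 0.1]
t 25.95 pos [ 554.58 -100.19   23.86] yaw -3.71 zax [ 8.e-04  8.e-04 -1.e+00] shift cm [-0.009 -0.008  0.566] F [-0.35  0.32  0.15] gap 37.8
turn [-0.0008 -0.0008 -0.0002]
```

View pics/scene_n.png

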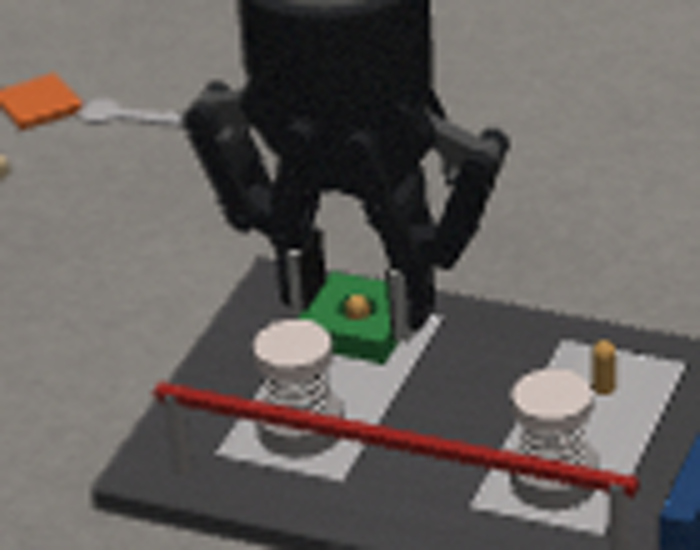

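The peg top shows centred in the hole at scene (261.5,231). Lower the last 5 mm and open.

```bash
python3 -m handwheel '[[[0,0,0],[0,0,0.2],255],[[0,0,0],[0,0,0.15],255],[[0,0,0],[0,0,0.08],255],[[0,0,0],[0,0,0],255]]' | sed -n 2p\;4p; python3 -m handwheel '[[[0,0,0],[0,0,0.04],255],[[0,0,0],[0,0,0.03],255]]' | sed -n 2p\;4p
```

```text
eef_pos: [554.6, -100.2, 19.0]
wrist_force: [0.1, 0.5, 0.3]
eef_pos: [554.6, -100.2, 18.3]
wrist_force: [0.3, -0.3, -0.6]
```

```bash
python3 -m handwheel '[[[0,0,0],[0,0,0.03],255],[[0,0,0],[0,0,0],240],[[0,0,0],[0,0,0],130],[[0,0,0],[0,0,0],110],[[0,0,0],[0,0,0],90],[[0,0,0],[0,0,0],90],[[0,0,0],[0,0,0],90],[[0,0,0],[0,0,0],90]]'; python3 -c "
from h import *
pics('o',(190,170,330,280),None,5)"
```

```text
clock: 27.17
eef_pos: [554.9, -100.2, 18.4]
tool_rot: [-3.139, 0.102, -0.003]
wrist_force: [-0.7, 0.6, -0.2]
finger_gap: 55.4
```

View pics/scene_o.png

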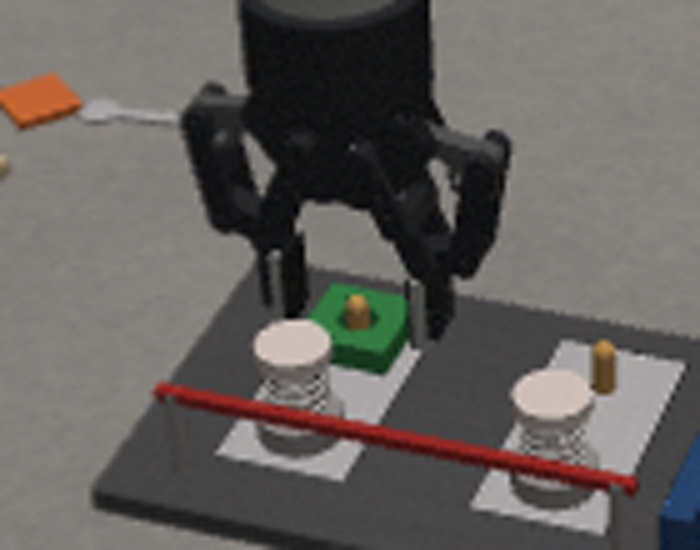

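Fob sits flat on the strip over peg 2 at scene (261,232), and both fingers are clear. Rise straight up and move away so the top view can check.

```bash
python3 -m handwheel '[[[0,0,0],[0,0,-0.5],90],[[0,0,0],[0,0,-1],90],[[0,0,0],[0,0,-2],90],[[0,0,0],[0,0,-3],90],[[0,0,0],[0,0,-3],90],[[0,0,0],[0,0,-3],90],[[0,0,0],[-2.5,2.5,-1],90],[[0,0,0],[-2.5,2.5,0],90],[[0,0,0],[-2,3,0],90],[[0,0,0],[-2,3,0],90],[[0,0,0],[-2,3,0],90],[[0,0,0],[-2,3,0],90],[[0,0,0],[-2,3,0],90],[[0,0,0],[-1,3,0],90],[[0,0,0],[-1,3,0],90],[[0,0,0],[0,0,0],90],[[0,0,0],[0,0,0],90]]'; python3 -c "
from h import *
pics('p',(170,150,480,360),(150,180,420,360),2.5)"
```

```text
clock: 28.63
eef_pos: [359.3, -358.8, 175.8]
tool_rot: [3.131, -0.096, 0.022]
wrist_force: [0.4, 0.3, 0.4]
finger_gap: 55.4
```

View pics/scene_p.png

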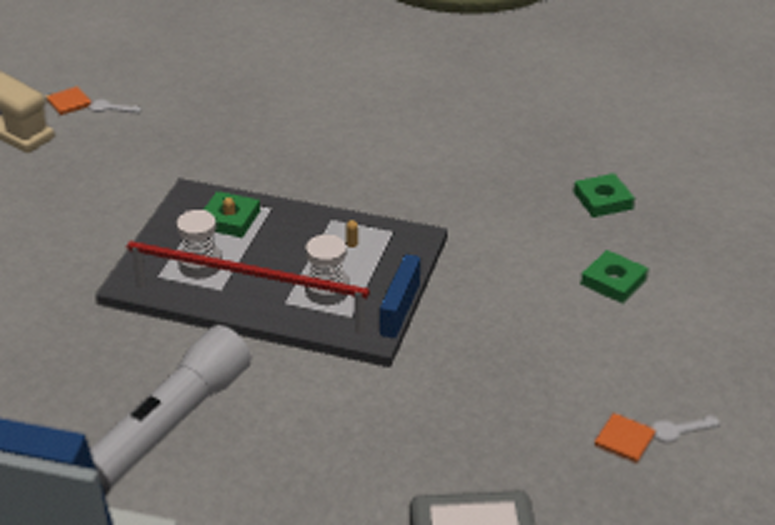

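View pics/top_p.png

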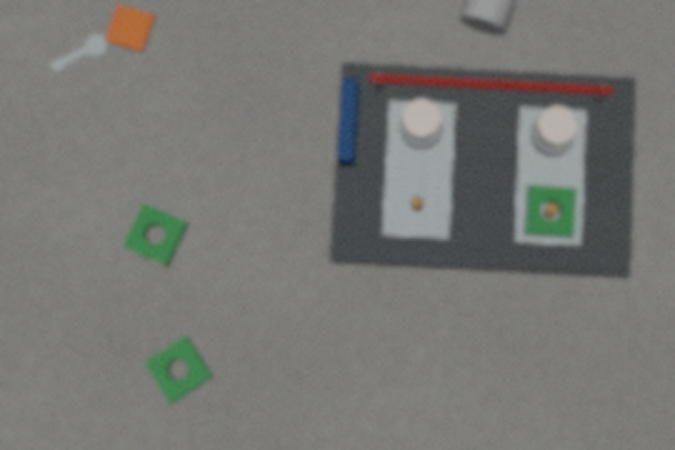

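The fob is flat around peg 2 (top view (370,264)), both caps are up, and nothing else has moved. Handing in.

```bash
python3 -c "
from cell import env
print(env.get_state()['qvel'].round(3)); env.close_job()"
```

```text
[ 0.023  0.002  0.009  0.002 -0.004  0.003]
the job is handed in; nothing more can be done
```

I tested both springs in order, slipped the green fob over the sound spring's peg, and handed the job in at about 29 s.

- **Bar height:** I first touched the red bar lightly (about 3 to 4 N). Its top is at 53.95 mm, 8 mm below the free caps, which matches the camera estimate of about 54 mm.
- **Spring next to the blue block, tested first:** it pushed back with 15 N after about 4 mm and did not reach the bar, so it is too stiff. I held it at 14.5 to 15.6 N for just over a second and let it up.
- **Other spring, tested second:** it reached the bar (54.0 to 54.1 mm) at about 8.4 N, so it is the sound one. I held it 1.2 s and let it up.
- **Fob:** the left-most plain green fob now lies flat around the sound spring's peg.

**Last checks:** both camera views show the fob flat with the peg through its hole, both caps up, the gripper clear, and the other fobs, keys and objects in view unmoved.

**Disagreements:**
- The two cameras differed by about 3 mm in y throughout. I corrected for this by comparing the hole and peg in the same picture.
- During the first press the gripper tilted about 3.5° and pushed sideways with up to about 7 N. The depth of that press is therefore only good to about 0.7 mm, but the vertical force readings stayed under 16 N.

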